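# Build up the hollow spindle and feed in its draw bar

### The job

Build up the spindle on the assembly stand: over its hollow post put first the pulley, then the plain spacer sleeve, then the gear, hubs up, each resting flat on what is below it. Last, take the long bar out of its wooden block and feed it straight down the bore of the post until it stands on the plate. Lower each piece, do not let it drop, let go of everything, and leave the other things on the bench where they lie.

Things in the scene. Friction and masses are not known exactly. Their poses are not given: they have to be found in the camera images.
- pulley: Steel V-belt pulley lying flat, hub up. Grooved wheel 100 mm across and 14 mm thick, with a hub 44 mm across rising from it to 34 mm above the underside (20 mm of hub to grip above the wheel); bore 32 mm right through. Origin: centre of the underside; z up along the bore.
- sleeve: Plain steel spacer sleeve standing on end: a short tube 40 mm outside, 32 mm bore, 22 mm high. Origin: centre of the underside; z up along the bore.
- gear: Steel toothed gear wheel lying flat, hub up. Wheel 82 mm across the teeth and 12 mm thick, hub 40 mm across rising to 28 mm above the underside (16 mm of hub to grip above the wheel); bore 32 mm right through. Origin: centre of the underside; z up along the bore.
- bar: Long bare steel draw bar, round, 12 mm diameter, 160 mm long, with a 3 mm taper (to 10 mm) at its lower end. It stands upright and loose in the holder. Origin: centre of its lower end; z along the bar to its upper end, so the top is at z = 160 mm. Standing in the holder its lower end is 10 mm above the bench.
- stand: Fixed assembly stand: grey plate 120 x 120 x 10 mm with an upright hollow steel post at its centre, 26 mm outside, 18 mm bore down to the plate, open top 98 mm above the bench. Origin: centre of the plate's underside, on the bench; z up along the post. Fully home, undersides are above it by: pulley 10, sleeve 44 (on the pulley's hub), gear 66 (on the sleeve), bar's lower end 10 mm (on the plate).
- holder: Pale wooden block 60 x 60 x 60 mm fixed to the bench, with one 14 mm hole 50 mm deep in its top, in which the bar stands at the start. Origin: centre of its underside; z up.
- bearing: Bystander: ball bearing lying flat, dark steel with black seal, 42 mm across, 12 mm high. Origin: centre of the underside. Not part of the job.
- nut: Bystander: dark steel hexagon nut lying flat, about 36 mm across flats, 16 mm high. Origin: centre of the underside. Not part of the job.
- grease_tin: Bystander: small closed green tin with a pale lid, 52 mm across, 40 mm high. Origin: centre of the underside. Not part of the job.
- puck: Bystander: black rubber jacking puck, 48 mm across, 22 mm high. Origin: centre of the underside. Not part of the job.
There are look-alikes about, which are no part of the job. What is shaped like the gear but pink or red is not meant. What is shaped like the sleeve but blue is not meant.

How it is judged:
By the outcome, as a careful person would: the job done as asked, in the order asked, and still so for the second after the job is handed in, with the robot touching nothing.
It also fails if it takes over 139 s, if anything falls off the work surface, if the arm or the gripper's body presses on something with over 40 N, if the wrist force passes 120 N, or if a joint passes its speed limit or range.

### The arm

A 6-joint arm with a two-finger parallel gripper is mounted at the origin on the work surface. World frame = base frame: x ahead of the robot, y to its left, z up, the work surface at z = 0. Lengths are in mm, angles in degrees, forces in N, time in s.
With the tool pointing down it reaches from about 250 to 775 mm from the base axis. Payload 4 kg.
Tool frame: the origin (TCP) lies midway between the tips of the shut fingers; the grasp point (between the pads) lies 19 mm behind it (pinch_z is the distance from the TCP to the grasp point, in mm); z points along the fingers, y is the direction in which the jaws open and shut (so a half turn about z gives the same grasp; the last joint's range is limited). The gripper opens to 94 mm and grips with 3 to 60 N. Pads are 16 mm wide; open, the fingers measure 119 mm over their backs; the gripper's body (75 mm by 177 mm) begins 78 mm behind the grasp point.
Start: joints at [-73.745, 4.996, 78.535, -0, 96.463, -5.907], TCP at [207.474, -509.387, 205.506] pointing down, gripper open.
Joint ranges: [-177.83, 177.83], [-43.37, 116.18], [15.69, 146.23], [-61.86, 241.86], [9.47, 152.12], [-147.06, 147.06]. Speed limits (degrees/s): [159.86, 159.86, 180, 180, 180, 180].

### API

Orientations are given as [roll, pitch, yaw] about the fixed x, y, z axes, in that order (R = Rz(yaw) Ry(pitch) Rx(roll)).
In Python, from cell import * gives the robot as it stands.
- The arm moves only by the tool arm_command, never from a script. Its arguments are lists of equal length, an entry for each row: "dp": the shift along the tool's x, y, z in mm, a list of three; "dr": the turn, a rotation vector about the tool's x, y, z in degrees, a list of three; "claw": the closure, from 0 (fully open) to 1 (shut). In form: {"dp": [[dx, dy, dz], ...], "dr": [[ax, ay, az], ...], "claw": [claw, ...]}. A call has 1 to 8 rows; each row shifts and turns the commanded pose from where the row before left it, along the tool's axes as they then stand; what a row does not reach is not made up. A row lasts 1/12 s, in which the tool goes at most 41.7 mm and 7.16 degrees, less where a joint would pass 70% of its speed; a pose out of reach is approached as far as the arm can. A call is refused whole if a number of a shift passes 41.7 or a number of a turn 7.16, either way. A call with a gripper value outside its range is refused whole. The fingers move at their own pace and stop on an object; "force" is the grip in N (left out, the last holds). Time passes only in rows, so rows that do not move let the fingers close. It gives the time, the measured TCP pose, the force and the opening at its end, in the units of the state.
- get_obs(): the state, without advancing time (a new reading comes with each control period).
- read_camera(name): name is "side" or "top"; returns a dict with "color" (400x640x3 uint8, blue, green, red), "vertical_fov" (degrees; the focal length in pixels is half the picture's height over the tangent of half this angle, whatever the lens; pixels are square), "cx", "cy" (the principal point, pixels), "distortion" ([k1, k2, p1, p2, k3] as OpenCV has them; the pictures are not rectified), "T" (4x4, takes a point from camera to world coordinates). Camera axes: x right, y down, z forward; pixel columns grow to the right and rows downward; lengths in mm; the calibration is good to about 2 mm. A picture is of the moment at which its call begins. There is no depth.
- finish_job(): hands the job in, once; it reports no verdict.
The state is a dict: "time_s": time; "joint_pos": joint angles; "joint_vel": joint speeds; "tau": joint torques, N m; "position": TCP position; "eef_rot": TCP orientation; "wrist_force": force on the tool from outside, world axes, zero at the start; "wrist_torque": the same for the moment, N m; "width": finger opening in mm.
Only numpy, scipy, OpenCV 4.12 (cv2) and the standard library are available. Lean on these libraries where they do the work, as an engineer would, in place of code of your own. Each camera call takes 0.05 s, during which the arm holds its last target.

## Working session

There is one attempt and no reset: what is moved stays moved. The work goes in short steps, Python scripts to look and compute and a tool call to move; the robot and the scene stay as the last step left them, time stands still between calls to the robot, and variables do not carry over. Pictures are saved under pics/ and viewed, and the job is handed in when it is done.

Besides the shell and the picture viewer there is one more tool, called as name(argument=value, ...) on one line, values as JSON. arm_command: Moves the arm, as the interface text tells. Its arguments: {"type":"object","properties":{"dp":{"type":"array","items":{"type":"array","items":{"type":"number"}}},"dr":{"type":"array","items":{"type":"array","items":{"type":"number"}}},"claw":{"type":"array","items":{"type":"number"}},"force":{"type":"number"}},"required":["dp","dr","claw"]}

```bash
ls; mkdir -p pics; python3 - <<'E'
from cell import *
import cv2
o=get_obs(); print(o)
for n in("side","top"):
    c=read_camera(n); cv2.imwrite(f"pics/{n}0.png",c["color"]); print(n,c["vertical_fov"],c["cx"],c["cy"],c["distortion"],c["T"])
E
```

```text
pics
{'time_s': 0.0, 'joint_pos': array([-7.37433479e+01,  5.04010425e+00,  7.86227338e+01, -5.84533534e-04,
        9.64614340e+01, -5.90823568e+00]), 'joint_vel': array([-0.05939667,  0.01842941,  0.00343046, -0.00434235,  0.09938675,
       -0.09079156]), 'tau': array([ 2.05887574e-05, -3.40175021e+01, -3.02426147e+01,  7.18466006e-02,
        3.30527429e-02, -1.62909409e-04]), 'position': array([ 207.33410234, -508.85064583,  204.31247269]), 'eef_rot': array([-1.79876328e+02, -1.22141197e-02,  2.21648095e+01]), 'wrist_force': array([ 0.35143616, -0.31977375, -0.07892841]), 'wrist_torque': array([0.01340053, 0.00796846, 0.01583371]), 'width': 93.77071960852521}
side 52.06954706848033 321.38336085449754 194.23309621107424 [-0.08547295  0.          0.          0.          0.        ] [[ 9.89627932e-01 -9.65440525e-02  1.06375760e-01  4.00223483e+02]
 [-1.42431198e-01 -7.55848638e-01  6.39066656e-01 -3.79059200e+02]
 [ 1.87058884e-02 -6.47589440e-01 -7.61759809e-01  6.24639243e+02]
 [ 0.00000000e+00  0.00000000e+00  0.00000000e+00  1.00000000e+00]]
top 47.598468689286406 322.5593764537446 200.3161294954475 [-0.07513415  0.          0.          0.          0.        ] [[-1.75481766e-02 -9.85240162e-01  1.70275909e-01  3.16892974e+02]
 [-9.99831891e-01  1.81969152e-02  2.24990784e-03  8.98707575e+01]
 [-5.31519585e-03 -1.70207803e-01 -9.85393857e-01  9.69247180e+02]
 [ 0.00000000e+00  0.00000000e+00  0.00000000e+00  1.00000000e+00]]
```

View pics/side0.png

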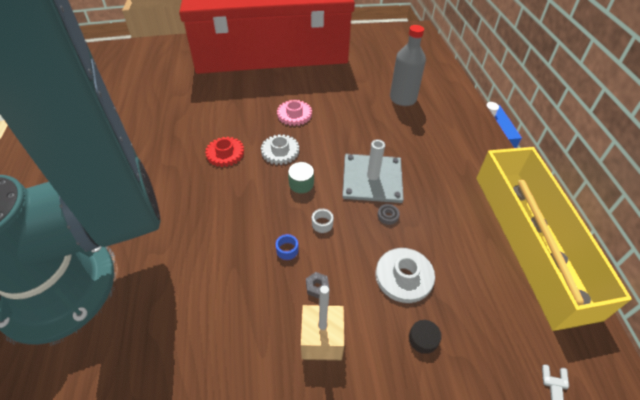

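View pics/top0.png

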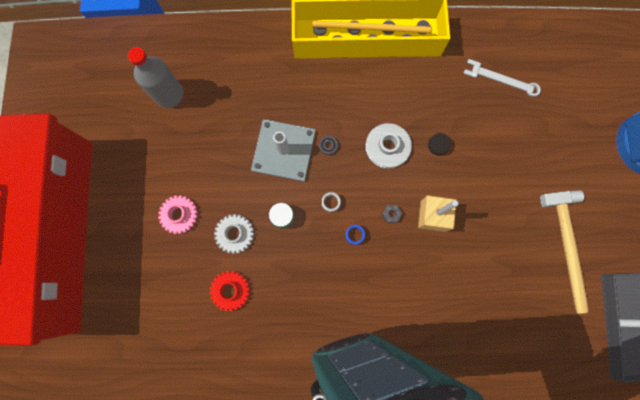

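Side view: pulley (405,272), sleeve (322,221), gear (white) (280,149), post top (378,145), bar top (324,289). Top view: pulley (388,146), sleeve (331,202), gear (234,234), post top (280,137), bar top (453,206). I'll zoom in for accurate picks.

```bash
cat > h.py <<'E'
import cv2,numpy as np
def crop(img,cx,cy,r,s):
    x0,y0=int(cx-r),int(cy-r); c=img[max(y0,0):y0+2*r,max(x0,0):x0+2*r]
    return cv2.resize(c,None,fx=s,fy=s,interpolation=cv2.INTER_CUBIC)
E
python3 - <<'E'
from h import *
S=cv2.imread("pics/side0.png");T=cv2.imread("pics/top0.png")
def row(img,pts,r=32,s=4):
    return np.hstack([cv2.resize(crop(img,x,y,r,s),(256,256)) for x,y in pts])
cv2.imwrite("pics/z1.png",np.vstack([row(S,[(405,272),(322,221),(280,149)]),row(T,[(388,146),(331,202),(234,234)])]))
cv2.imwrite("pics/z2.png",np.vstack([row(S,[(375,170),(378,146),(323,310)]),row(T,[(284,150),(280,140),(440,212)])]))
E
```

```text
(no output)
```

View pics/z1.png

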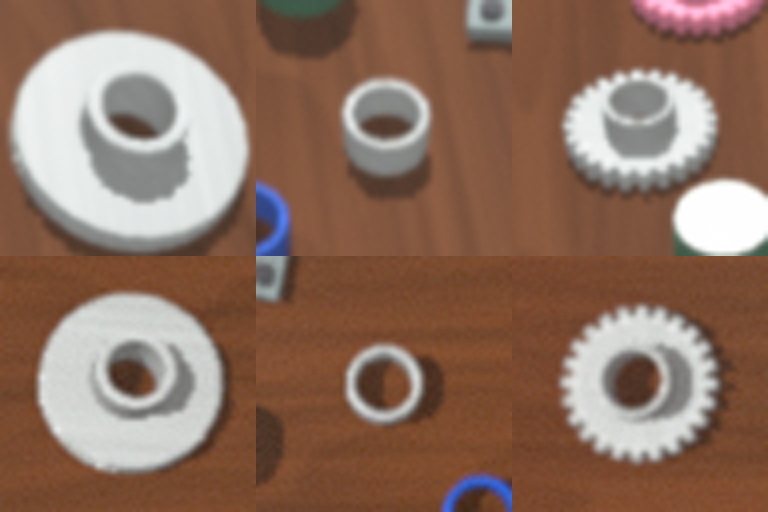

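View pics/z2.png

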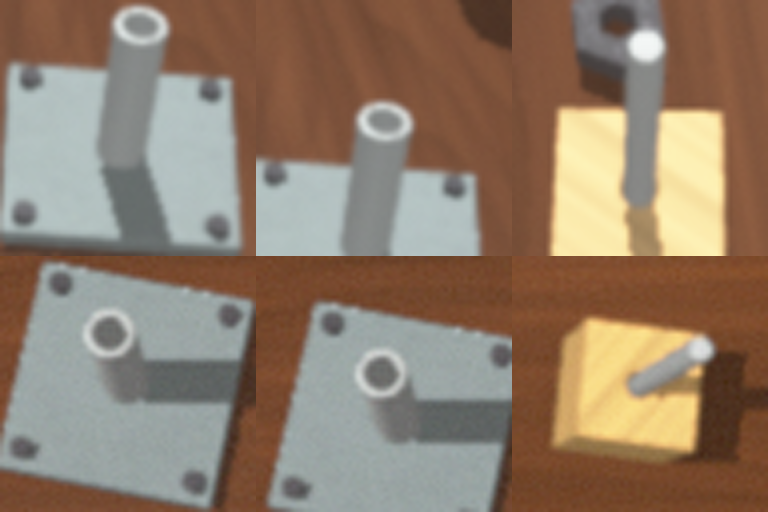

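```bash
cat >> h.py <<'E'
from scipy.optimize import least_squares
CAM={}
CAM['side']=dict(fov=52.06954706848033,cx=321.38336085449754,cy=194.23309621107424,k=-0.08547295,T=np.array([[ 9.89627932e-01,-9.65440525e-02,1.06375760e-01,4.00223483e+02],[-1.42431198e-01,-7.55848638e-01,6.39066656e-01,-3.79059200e+02],[1.87058884e-02,-6.47589440e-01,-7.61759809e-01,6.24639243e+02],[0,0,0,1]]))
CAM['top']=dict(fov=47.598468689286406,cx=322.5593764537446,cy=200.3161294954475,k=-0.07513415,T=np.array([[-1.75481766e-02,-9.85240162e-01,1.70275909e-01,3.16892974e+02],[-9.99831891e-01,1.81969152e-02,2.24990784e-03,8.98707575e+01],[-5.31519585e-03,-1.70207803e-01,-9.85393857e-01,9.69247180e+02],[0,0,0,1]]))
def KD(n):
    c=CAM[n];f=200/np.tan(np.radians(c['fov']/2))
    return np.array([[f,0,c['cx']],[0,f,c['cy']],[0,0,1]]),np.array([c['k'],0,0,0,0])
def proj(n,P):
    K,D=KD(n);T=np.linalg.inv(CAM[n]['T']);
    r,_=cv2.Rodrigues(T[:3,:3]);return cv2.projectPoints(np.float64(P).reshape(-1,3),r,T[:3,3],K,D)[0].reshape(-1,2)
def tri(ps,pt):
    f=lambda X:np.r_[proj('side',X)[0]-ps,proj('top',X)[0]-pt]
    s=least_squares(f,[450,0,50.]);return s.x,s.fun
def ray(n,p,z):
    K,D=KD(n);u=cv2.undistortPoints(np.float64([[p]]),K,D)[0,0];T=CAM[n]['T']
    d=T[:3,:3]@np.r_[u,1];o=T[:3,3];return o+d*(z-o[2])/d[2]
E
python3 - <<'E'
from h import *
P=dict(pulley=((407,267.5),(389.75,143.5),34),sleeve=((322.7,217.2),(331,201.9),22),gear=((280,142.5),(233.25,234),28),post=((378,144.5),(279.25,137.25),98),bar=((324.75,289.5),(455.25,203.5),170))
for k,(s,t,z) in P.items():
    x,e=tri(s,t);print(k,x.round(1),e.round(2),'z-fix side',ray('side',s,z).round(1)[:2],'top',ray('top',t,z).round(1)[:2])
E
```

```text
pulley [603.  -55.5  26.2] [-0.39  0.1   0.02 -0.52] z-fix side [601.  -59.6] top [599.4 -54.2]
sleeve [478.6  74.2  17.7] [-0.42  0.1  -0.03 -0.49] z-fix side [478.9  71.2] top [476.8  74.2]
gear [414.2 280.9  23.7] [-1.02  0.25 -0.11 -1.01] z-fix side [416.3 276.7] top [411.6 279.8]
post [599.4 176.8  93. ] [-0.22  0.06  0.01 -0.24] z-fix side [597.9 171.7] top [597.2 176.4]
bar [ 446.1 -147.5  166.2] [-0.25  0.06 -0.04 -0.37] z-fix side [ 446.  -149.4] top [ 444.8 -146.4]
```

arm_command(dp=[[0,0,0],[0,0,0],[0,0,0],[0,0,0],[26,-30,0],[26,-30,0],[26,-30,0],[26,-30,0]], dr=[[0,0,5.5],[0,0,5.5],[0,0,5.5],[0,0,5.66],[0,0,0],[0,0,0],[0,0,0],[0,0,0]], claw=[0,0,0,0,0,0,0,0], force=30)

```text
time_s: 0.77
position: [311.9, -387.9, 204.8]
eef_rot: [-179.9, 0.0, -0.1]
wrist_force: [1.8, -0.8, -0.0]
width: 93.8
```

arm_command(dp=[[26,-30,0],[26,-30,0],[26,-30,0],[26,-30,0],[26,-30,0],[26,-30,10],[26,-30,10],[26,-30,10]], dr=[[0,0,0],[0,0,0],[0,0,0],[0,0,0],[0,0,0],[0,0,0],[0,0,0],[0,0,0]], claw=[0,0,0,0,0,0,0,0])

```text
time_s: 1.43
position: [520.3, -147.5, 174.9]
eef_rot: [180.0, 0.0, 0.0]
wrist_force: [0.1, -0.0, -0.3]
width: 94.2
```

arm_command(dp=[[26,-30,20],[26,-30,20],[26,-30,20],[0,0,0],[0,0,0],[0,0,0]], dr=[[0,0,0],[0,0,0],[0,0,0],[0,0,0],[0,0,0],[0,0,0]], claw=[0,0,0,0,0,0])

```text
time_s: 1.93
position: [592.2, -65.3, 118.9]
eef_rot: [180.0, 0.1, 0.0]
wrist_force: [0.6, 0.1, -0.3]
width: 94.0
```

```bash
cat > snap.py <<'E'
import sys
from cell import *
from h import *
tag=sys.argv[1]
o=get_obs();print(o['time_s'],o['position'].round(2),o['eef_rot'].round(2),o['width'].round(1),o['wrist_force'].round(1))
R=cv2.Rodrigues(np.zeros(3))[0]
p=o['position']
ims=[]
for n in('side','top'):
    im=read_camera(n)['color'];cv2.imwrite(f'pics/{n}_{tag}.png',im)
    c=proj(n,p if len(sys.argv)<3 else [float(v) for v in sys.argv[2].split(',')])[0]
    c=np.clip(c.round().astype(int),[50,50],[589,349]);r=50
    print(n,'crop origin',c-r,'scale 8/ (400px)=4x', 'tcp px',proj(n,p)[0].round(1))
    ims.append(crop(im,c[0],c[1],r,4))
cv2.imwrite(f'pics/c_{tag}.png',np.hstack(ims))
E
python3 snap.py a
```

```text
Traceback (most recent call last):
  File "snap.py", line 5, in <module>
    o=get_obs();print(o['time_s'],o['position'].round(2),o['eef_rot'].round(2),o['width'].round(1),o['wrist_force'].round(1))
                                                                               ^^^^^^^^^^^^^^^^
AttributeError: 'float' object has no attribute 'round'
```

```bash
sed -i "s/o\['width'\].round(1)/round(float(o['width']),1)/" snap.py; python3 snap.py a
```

```text
1.9333 [592.18 -65.33 118.94] [1.7996e+02 7.0000e-02 2.0000e-02] 94.0 [ 0.6  0.1 -0.3]
side crop origin [363 192] scale 8/ (400px)=4x tcp px [412.6 242.5]
top crop origin [352  84] scale 8/ (400px)=4x tcp px [401.7 134.3]
```

View pics/c_a.png

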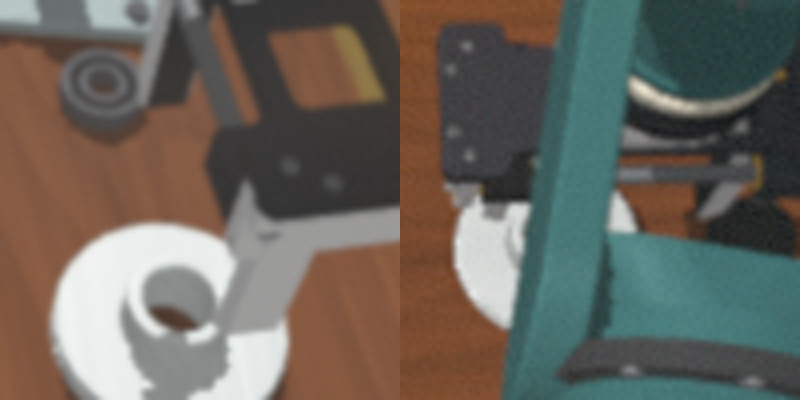

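```bash
cat > chk.py <<'E'
# draw finger-tip boxes (predicted) on crop
import sys
from h import *
tag=sys.argv[1];p=np.array([float(v) for v in sys.argv[2].split(',')]);w=float(sys.argv[3]);ctr=[float(v) for v in sys.argv[4].split(',')]
vw=sys.argv[5] if len(sys.argv)>5 else 'side'
im=cv2.imread(f'pics/{vw}_{tag}.png');c=proj(vw,ctr)[0].round().astype(int);c=np.clip(c,[50,50],[589,349]);r=50;s=8
z=crop(im,c[0],c[1],r,s)
for sg in(-1,1):
    q=np.array([[a,sg*b,0] for a,b in((-8,w/2),(8,w/2),(8,w/2+12.5),(-8,w/2+12.5))])+p
    u=((proj(vw,q)-(c-r)+.5)*s).astype(np.int32);cv2.polylines(z,[u],True,(0,255,0),1)
cv2.imwrite(f'pics/k_{tag}.png',cv2.resize(z,(600,600)))
E
python3 chk.py a 592.18,-65.33,118.94 94 592,-75,110
```

```text
(no output)
```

View pics/k_a.png

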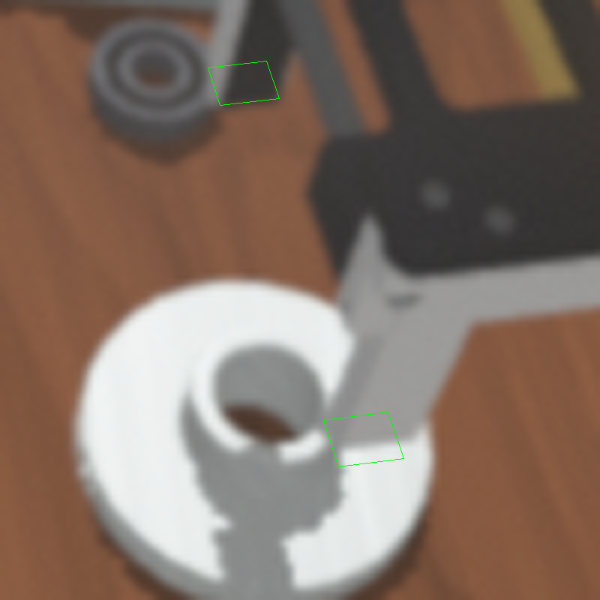

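The side view shows the pulley hub at about (407,268). The predicted finger-tip outline agrees with the far finger's inner corner, so the side camera agrees with the arm to about 1–2 mm. Next I descend onto the hub.

arm_command(dp=[[8,-7,10],[0,0,20],[0,0,20],[0,0,20],[0,0,20],[0,0,0],[0,0,0],[0,0,0]], dr=[[0,0,0],[0,0,0],[0,0,0],[0,0,0],[0,0,0],[0,0,0],[0,0,0],[0,0,0]], claw=[0,0,0,0,0.1,0.2,0.2,0.2])

```text
time_s: 2.7
position: [601.5, -58.6, 30.7]
eef_rot: [180.0, -0.1, -0.0]
wrist_force: [0.2, 0.5, -0.3]
width: 75.7
```

```bash
python3 snap.py b 600,-58,25; python3 - <<'E'
from cell import *
p=get_obs();s=','.join(f'{v:.2f}' for v in p['position'])
import subprocess;subprocess.run(['python3','chk.py','b',s,str(p['width']),'600,-58,25'])
E
```

```text
2.7 [601.5  -58.55  30.68] [ 1.7997e+02 -1.4000e-01 -5.0000e-02] 75.7 [ 0.2  0.5 -0.3]
side crop origin [355 219] scale 8/ (400px)=4x tcp px [406.7 267.9]
top crop origin [341  94] scale 8/ (400px)=4x tcp px [391.5 143. ]
```

View pics/k_b.png

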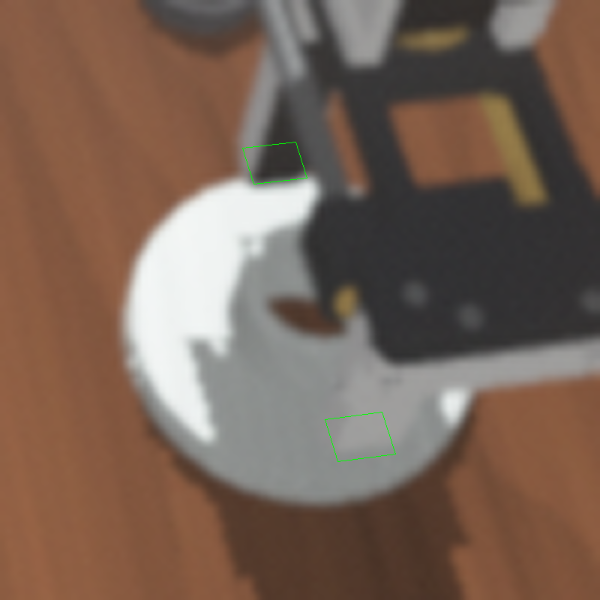

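The fingers straddle the hub at side pixels (267,160)/(360,435) in the crop. Now I lower the last 12 mm and close.

arm_command(dp=[[0,0,6],[0,0,6],[0,0,0],[0,0,0],[0,0,0],[0,0,0],[0,0,0],[0,0,0]], dr=[[0,0,0],[0,0,0],[0,0,0],[0,0,0],[0,0,0],[0,0,0],[0,0,0],[0,0,0]], claw=[0.2,0.2,0.2,1,1,1,1,1], force=30)

```text
time_s: 3.47
position: [600.8, -57.7, 17.4]
eef_rot: [-180.0, -0.0, -0.0]
wrist_force: [1.2, 2.8, 1.5]
width: 45.4
```

arm_command(dp=[[0,0,0],[0,0,0],[0,0,0],[0,0,0]], dr=[[0,0,0],[0,0,0],[0,0,0],[0,0,0]], claw=[1,1,1,1], force=50)

```text
time_s: 3.8
position: [600.7, -57.6, 17.4]
eef_rot: [-180.0, -0.0, 0.0]
wrist_force: [-0.0, 1.9, 1.3]
width: 43.1
```

arm_command(dp=[[0,0,-3],[0,0,-10],[0,0,-17],[0,0,-20],[0,0,-20],[0,0,-20],[0,0,-20],[0,0,-12]], dr=[[0,0,0],[0,0,0],[0,0,0],[0,0,0],[0,0,0],[0,0,0],[0,0,0],[0,0,0]], claw=[1,1,1,1,1,1,1,1])

```text
time_s: 4.47
position: [601.3, -58.6, 142.2]
eef_rot: [179.9, -0.2, -0.0]
wrist_force: [0.6, 0.6, -3.2]
width: 43.0
```

arm_command(dp=[[0,-8,0],[0,-16,0],[0,-24,0],[0,-30,0],[0,-30,0],[0,-30,0],[-2.6,-30,0],[0,-24,0]], dr=[[0,0,0],[0,0,0],[0,0,0],[0,0,0],[0,0,0],[0,0,0],[0,0,0],[0,0,0]], claw=[1,1,1,1,1,1,1,1])

```text
time_s: 5.13
position: [596.3, 136.6, 137.3]
eef_rot: [-180.0, 0.2, 0.1]
wrist_force: [0.2, 0.8, -2.8]
width: 43.2
```

arm_command(dp=[[0,-20,0],[0,-12,0],[0,-6,0],[0,0,0],[0,0,0],[0,0,0]], dr=[[0,0,0],[0,0,0],[0,0,0],[0,0,0],[0,0,0],[0,0,0]], claw=[1,1,1,1,1,1])

```text
time_s: 5.63
position: [598.0, 170.7, 138.9]
eef_rot: [179.9, 0.0, -0.1]
wrist_force: [0.2, -0.1, -2.6]
width: 43.1
```

```bash
python3 snap.py c 600,173,110
```

```text
5.6333 [598.02 170.71 138.93] [ 1.7995e+02  2.0000e-02 -8.0000e-02] 43.1 [ 0.2 -0.1 -2.6]
side crop origin [330  89] scale 8/ (400px)=4x tcp px [380.9 128.3]
top crop origin [230  84] scale 8/ (400px)=4x tcp px [280.1 130.2]
```

View pics/c_c.png

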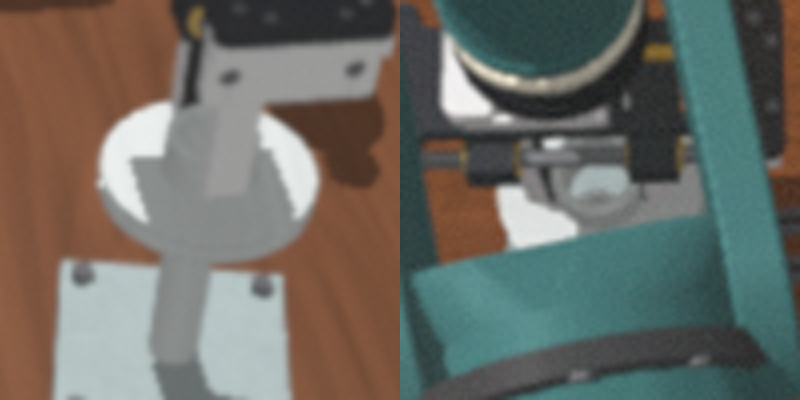

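```bash
cat > circ.py <<'E'
# circ.py tag view ctr  out  x,y,z,r ...
import sys
from h import *
tag,vw=sys.argv[1:3];ctr=[float(v) for v in sys.argv[3].split(',')]
im=cv2.imread(f'pics/{vw}_{tag}.png');c=np.clip(proj(vw,ctr)[0].round().astype(int),[40,40],[599,359]);r=40;s=8
z=crop(im,c[0],c[1],r,s)
t=np.linspace(0,2*np.pi,73)
cols=[(0,255,0),(0,0,255),(255,0,255),(255,255,0)]
for i,a in enumerate(sys.argv[5:]):
    x,y,h,q=[float(v) for v in a.split(',')]
    P=np.c_[x+q*np.cos(t),y+q*np.sin(t),0*t+h]
    cv2.polylines(z,[((proj(vw,P)-(c-r)+.5)*s).astype(np.int32)],True,cols[i%4],1)
cv2.imwrite('pics/'+sys.argv[4],z)
E
python3 circ.py c side 598,171,110 c1.png 597.8,170.7,121.5,50 597.8,170.7,135.5,50 597.8,173.3,98,13
python3 circ.py c top 598,171,130 c2.png 597.8,170.7,155.5,16 597.8,170.7,121.5,16 597.8,173.3,98,13
python3 - <<'E'
import cv2,numpy as np
cv2.imwrite('pics/c3.png',cv2.resize(np.hstack([cv2.imread('pics/c1.png'),cv2.imread('pics/c2.png')]),(800,400)))
E
```

```text
(no output)
```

View pics/c3.png

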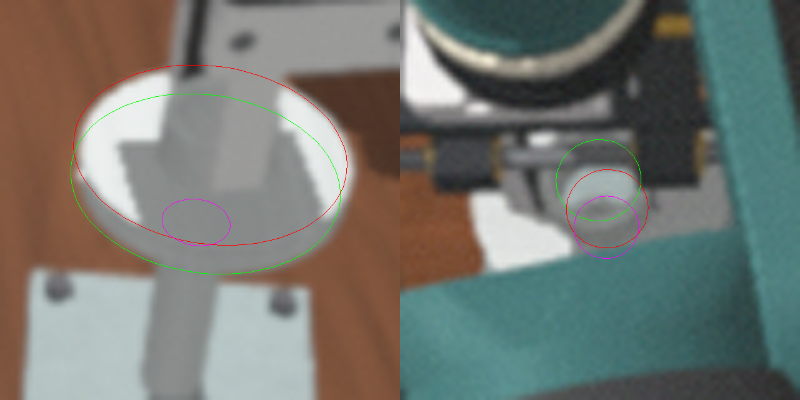

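```bash
python3 - <<'E'
from h import *
im=cv2.imread('pics/top_c.png');cv2.imwrite('pics/c4.png',cv2.convertScaleAbs(crop(im,282,137,20,15),alpha=1.3))
q=np.array([[597.8,170.7,155.5],[597.8,170.7,121.5],[597.8,173.3,98]])
print((proj('top',q)-[262,117]+.5)*15)
E
```

```text
[[265.94723684 165.34819405]
 [291.76734617 250.85250371]
 [289.07912599 306.69931988]]
```

View pics/c4.png

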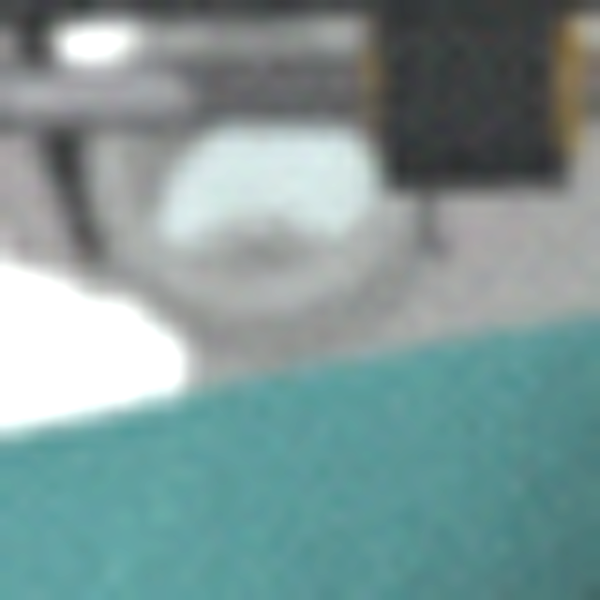

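```bash
cat > fit.py <<'E'
# refine circle(s) by maximizing gradient magnitude along projected circles of known radii
from h import *
from scipy.optimize import minimize
def fit(path,vw,x,y,z,radii,arcs=None,span=6):
    g=cv2.GaussianBlur(cv2.imread(path,0).astype(np.float32),(0,0),0.6)
    G=np.hypot(cv2.Sobel(g,cv2.CV_32F,1,0),cv2.Sobel(g,cv2.CV_32F,0,1))
    t=np.linspace(0,2*np.pi,180,endpoint=False)
    def sc(a,b):
        s=0
        for r in radii:
            u=proj(vw,np.c_[a+r*np.cos(t),b+r*np.sin(t),0*t+z]).astype(np.float32)
            s+=cv2.remap(G,u[:,0][None],u[:,1][None],cv2.INTER_LINEAR).mean()
        return s
    v=np.arange(-span,span+.1,.5)
    M=np.array([[sc(x+i,y+j) for j in v] for i in v]);i,j=np.unravel_index(M.argmax(),M.shape)
    r=minimize(lambda p:-sc(*p),[x+v[i],y+v[j]],method='Nelder-Mead')
    return r.x.round(2),round(-r.fun,1)
if __name__=='__main__':
    for nm,x,y,z,rr in(('post',598,174,98,(13,9)),('pulley hub',600,-57,34,(22,16)),('pulley wheel',600,-57,14,(50,)),('sleeve',478,73,22,(20,16)),('gear hub',414,278,28,(20,16)),('gear wheel',414,278,12,(41,)),('bar',446,-148,170,(6,))):
        for vw in('side','top'): print(nm,vw,fit(f'pics/{vw}0.png',vw,x,y,z,rr))
E
python3 fit.py
python3 - <<'E'
from fit import *
for vw in('side','top'):print(vw,fit(f'pics/{vw}_c.png',vw,598,171,135.5,(50,)),fit(f'pics/{vw}_c.png',vw,598,171,121.5,(50,)))
E
```

```text
post side (array([598.  , 174.43]), np.float64(370.3))
post top (array([598.04, 177.53]), np.float64(327.6))
pulley hub side (array([602.49, -56.94]), np.float64(397.7))
pulley hub top (array([603.17, -53.66]), np.float64(411.5))
pulley wheel side (array([602.39, -57.14]), np.float64(312.5))
pulley wheel top (array([602.42, -53.17]), np.float64(336.5))
sleeve side (array([478.12,  72.46]), np.float64(436.2))
sleeve top (array([478.3 ,  75.13]), np.float64(525.4))
gear hub side (array([415.1 , 287.65]), np.float64(370.9))
gear hub top (array([414.82, 283.41]), np.float64(378.1))
gear wheel side (array([414.8, 280.8]), np.float64(294.8))
gear wheel top (array([414.72, 283.03]), np.float64(279.8))
bar side (array([ 445.38, -148.35]), np.float64(302.5))
bar top (array([ 447.03, -145.61]), np.float64(253.8))
side (array([599.59, 168.68]), np.float64(222.2)) (array([605.41, 185.28]), np.float64(202.8))
top (array([635.1, 178.6]), np.float64(120.0)) (array([594.22, 172.42]), np.float64(90.7))
```

arm_command(dp=[[-1.7,-2.9,0],[0,0,0],[0,0,4],[0,0,4],[0,0,3],[0,0,0],[0,0,0],[0,0,0]], dr=[[0,0,0],[0,0,0],[0,0,0],[0,0,0],[0,0,0],[0,0,0],[0,0,0],[0,0,0]], claw=[1,1,1,1,1,1,1,1])

```text
time_s: 6.4
position: [596.3, 174.9, 128.1]
eef_rot: [180.0, 0.0, 0.0]
wrist_force: [0.5, 0.4, -2.9]
width: 43.1
```

arm_command(dp=[[0,0,0]], dr=[[0,0,0]], claw=[1])

```text
time_s: 6.48
position: [596.4, 175.0, 128.4]
eef_rot: [180.0, -0.0, 0.0]
wrist_force: [0.5, 0.3, -2.8]
width: 43.5
```

```bash
python3 snap.py d 598,173,110; python3 - <<'E'
from fit import *
p=[596.3,173.6]
for d in(127.5-17.4+14,):
  for dz in (-1,0,1,2): print(fit('pics/side_d.png','side',598,173,d+dz,(50,)))
E
python3 circ.py d side 598,171,100 d1.png 598,174.4,124.5,50 598,174.4,110.5,50 598,174.4,98,13
python3 circ.py d top 598,171,130 d2.png 598,177.5,98,13 598,177.5,110.5,16
```

```text
6.4833 [596.41 174.96 128.4 ] [ 1.8e+02 -2.0e-02  1.0e-02] 43.5 [ 0.5  0.3 -2.8]
side crop origin [329  89] scale 8/ (400px)=4x tcp px [378.8 131.2]
top crop origin [230  85] scale 8/ (400px)=4x tcp px [278.4 132.8]
(array([598.81, 174.93]), np.float64(212.0))
(array([598.43, 173.82]), np.float64(211.8))
(array([598.08, 172.62]), np.float64(211.4))
(array([597.65, 171.53]), np.float64(210.8))
```

```bash
python3 - <<'E'
import cv2,numpy as np
cv2.imwrite('pics/d3.png',cv2.resize(np.hstack([cv2.imread('pics/d1.png'),cv2.imread('pics/d2.png')]),(800,400)))
E
```

```text
(no output)
```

View pics/d3.png

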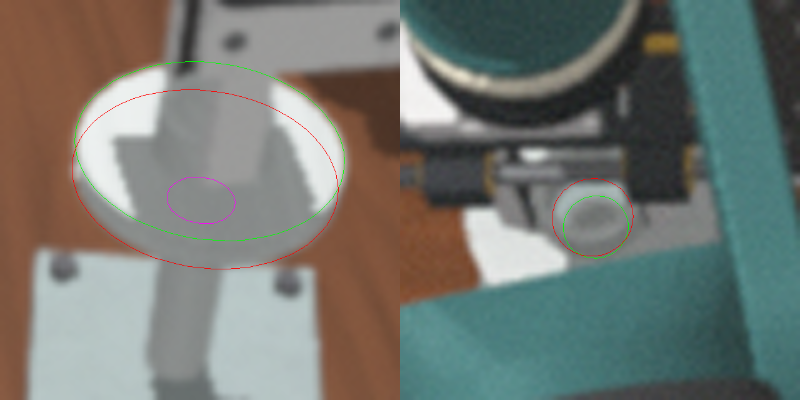

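Side view: the wheel outline lies on the prediction for a centred bore, around (210,150) in the crop. Top view: the post rim shows inside the bore. Now lowering.

arm_command(dp=[[0,0.7,4],[0,0,4],[0,0,4],[0,0,4],[0,0,4],[0,0,4]], dr=[[0,0,0],[0,0,0],[0,0,0],[0,0,0],[0,0,0],[0,0,0]], claw=[1,1,1,1,1,1])

```text
time_s: 7.08
position: [596.1, 174.1, 103.5]
eef_rot: [180.0, 0.0, 0.0]
wrist_force: [0.1, -0.2, -2.9]
width: 42.8
```

arm_command(dp=[[0,0,10],[0,0,10],[0,0,10],[0,0,10],[0,0,10],[0,0,10],[0,0,6],[0,0,2]], dr=[[0,0,0],[0,0,0],[0,0,0],[0,0,0],[0,0,0],[0,0,0],[0,0,0],[0,0,0]], claw=[1,1,1,1,1,1,1,1])

```text
time_s: 7.75
position: [595.2, 173.9, 34.1]
eef_rot: [180.0, 0.2, 0.0]
wrist_force: [0.4, -0.4, -2.3]
width: 43.4
```

arm_command(dp=[[0,0,1.5],[0,0,1],[0,0,1],[0,0,0],[0,0,0]], dr=[[0,0,0],[0,0,0],[0,0,0],[0,0,0],[0,0,0]], claw=[1,1,1,1,1])

```text
time_s: 8.17
position: [596.6, 174.2, 33.3]
eef_rot: [-180.0, -0.1, -0.0]
wrist_force: [0.5, 0.6, -2.4]
width: 43.3
```

arm_command(dp=[[0,0,1.5],[0,0,1],[0,0,1],[0,0,0],[0,0,0],[0,0,0]], dr=[[0,0,0],[0,0,0],[0,0,0],[0,0,0],[0,0,0],[0,0,0]], claw=[1,1,1,1,1,1])

```text
time_s: 8.67
position: [596.3, 174.2, 29.2]
eef_rot: [180.0, 0.0, 0.0]
wrist_force: [-0.3, 0.2, -3.3]
width: 43.2
```

arm_command(dp=[[0,0,1],[0,0,0],[0,0,1],[0,0,0],[0,0,0]], dr=[[0,0,0],[0,0,0],[0,0,0],[0,0,0],[0,0,0]], claw=[1,1,1,1,1])

```text
time_s: 9.08
position: [596.4, 174.2, 27.4]
eef_rot: [180.0, -0.0, 0.0]
wrist_force: [-0.3, 0.9, -2.3]
width: 43.0
```

arm_command(dp=[[0,0,0.5],[0,0,0],[0,0,0.5],[0,0,0],[0,0,0]], dr=[[0,0,0],[0,0,0],[0,0,0],[0,0,0],[0,0,0]], claw=[1,1,1,1,1])

```text
time_s: 9.5
position: [596.4, 174.2, 27.4]
eef_rot: [180.0, -0.0, 0.0]
wrist_force: [-3.1, -0.8, 5.3]
width: 43.0
```

arm_command(dp=[[0,0,0],[0,0,0],[0,0,0],[0,0,0],[0,0,-5],[0,0,-15],[0,0,-25],[0,0,-25]], dr=[[0,0,0],[0,0,0],[0,0,0],[0,0,0],[0,0,0],[0,0,0],[0,0,0],[0,0,0]], claw=[0.3,0.3,0.3,0.3,0.3,0.3,0.3,0.3])

```text
time_s: 10.17
position: [595.4, 174.0, 95.9]
eef_rot: [180.0, 0.2, 0.0]
wrist_force: [-0.9, 0.6, 0.4]
width: 66.3
```

arm_command(dp=[[-10,10,-25],[-20,20,-5],[-20,20,0],[-20,20,0],[-20,20,0],[-20,10,0],[0,0,0],[0,0,0]], dr=[[0,0,0],[0,0,0],[0,0,0],[0,0,0],[0,0,0],[0,0,0],[0,0,0],[0,0,0]], claw=[0.3,0.3,0.3,0.3,0.3,0.3,0.3,0.3])

```text
time_s: 10.83
position: [486.3, 74.0, 126.8]
eef_rot: [-180.0, -0.1, -0.1]
wrist_force: [0.1, 0.7, -0.0]
width: 65.8
```

```bash
python3 snap.py e 598,173,40; python3 circ.py e side 598,171,30 e1.png 598,174.4,24,50 598,174.4,44,22;python3 - <<'E'
from fit import *
print(fit('pics/side_e.png','side',598,174,24,(50,)))
print(fit('pics/top_e.png','top',598,178,24,(50,)))
for vw in('side','top'): print(vw,fit(f'pics/{vw}_e.png',vw,478.2,74,22,(20,16)))
E
```

```text
10.8333 [486.34  73.99 126.83] [-1.7998e+02 -1.1000e-01 -6.0000e-02] 65.8 [ 0.1  0.7 -0. ]
side crop origin [324 115] scale 8/ (400px)=4x tcp px [328.3 177.1]
top crop origin [234  95] scale 8/ (400px)=4x tcp px [331.7 187.7]
(array([598.32, 172.83]), np.float64(161.1))
(array([597.95, 175.4 ]), np.float64(85.2))
side (array([478.1 ,  72.54]), np.float64(439.2))
top (array([478.24,  75.26]), np.float64(546.3))
```

View pics/e1.png

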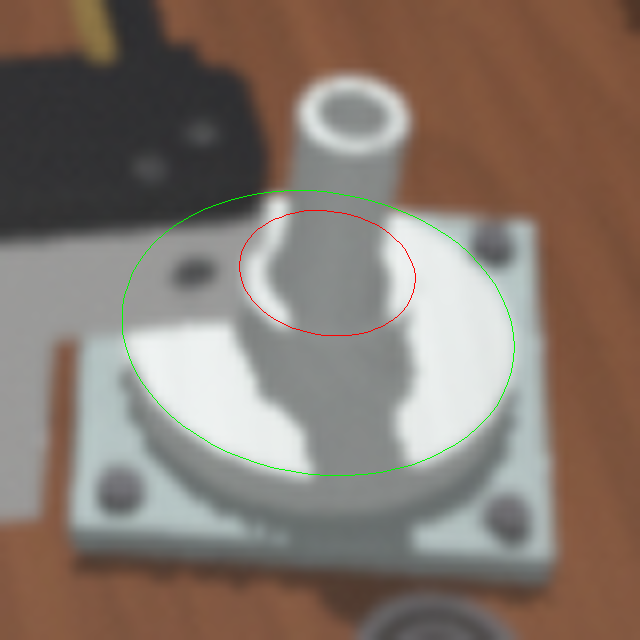

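View pics/c_e.png

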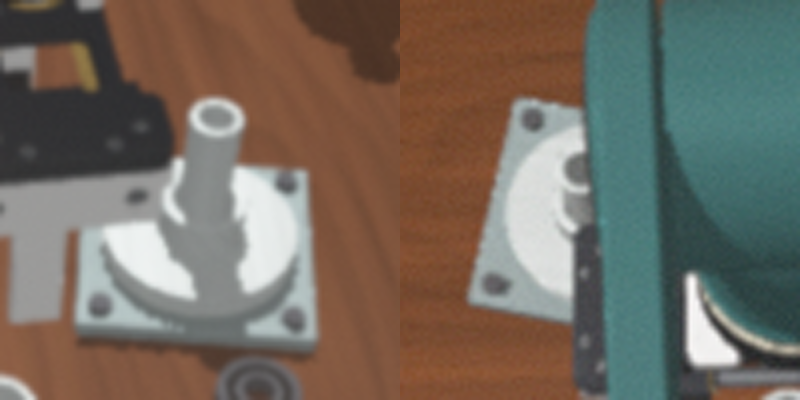

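Pulley sits flat on the plate (side crop, rim on the predicted ellipse at 24 mm). Next is the sleeve at (478, 72).

arm_command(dp=[[-4.7,2.4,10],[-4,0,20],[0,0,25],[0,0,25],[0,0,20],[0,0,5],[0,0,0],[0,0,0]], dr=[[0,0,0],[0,0,0],[0,0,0],[0,0,0],[0,0,0],[0,0,0],[0,0,0],[0,0,0]], claw=[0.3,0.3,0.3,0.3,0.3,0.3,0.3,0.3])

```text
time_s: 11.6
position: [478.7, 72.2, 21.8]
eef_rot: [-180.0, -0.0, 0.0]
wrist_force: [-0.2, -0.0, -0.1]
width: 66.3
```

```bash
python3 snap.py f 478,72,22
```

```text
11.6 [478.68  72.19  21.82] [-1.8e+02 -5.0e-02  4.0e-02] 66.3 [-0.2 -0.  -0.1]
side crop origin [272 167] scale 8/ (400px)=4x tcp px [322.5 216.8]
top crop origin [282 151] scale 8/ (400px)=4x tcp px [331.9 201. ]
```

View pics/c_f.png

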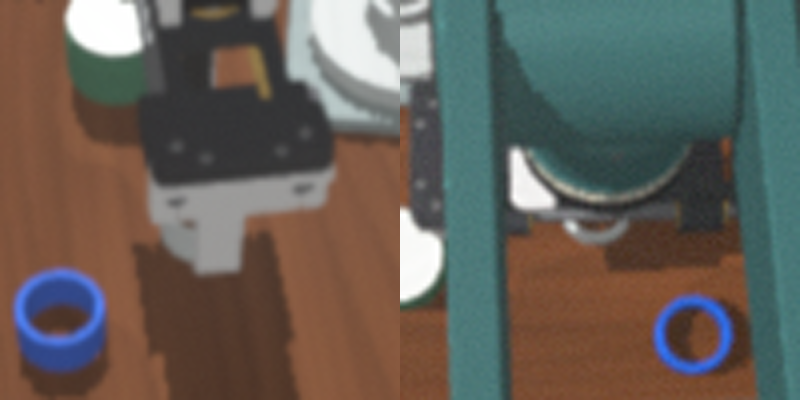

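```bash
python3 chk.py f 478.68,72.19,21.8 66.3 478,60,22; python3 circ.py f side 478,60,22 f1.png 478.2,72.5,22,20 478.2,72.5,0,20
```

View pics/k_f.png

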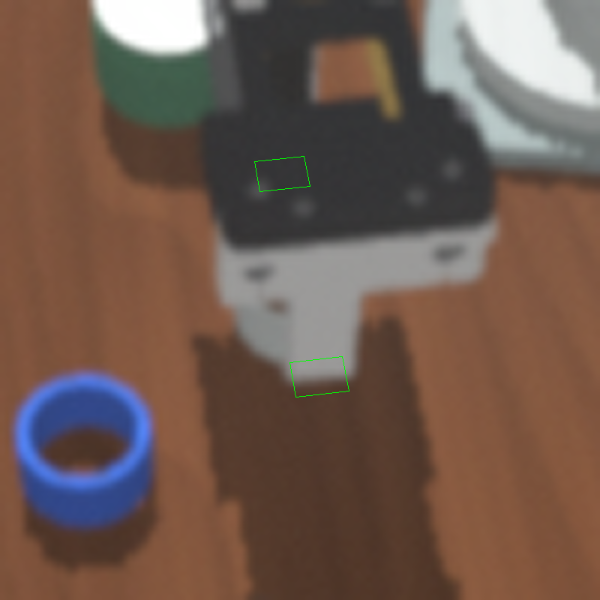

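View pics/f1.png

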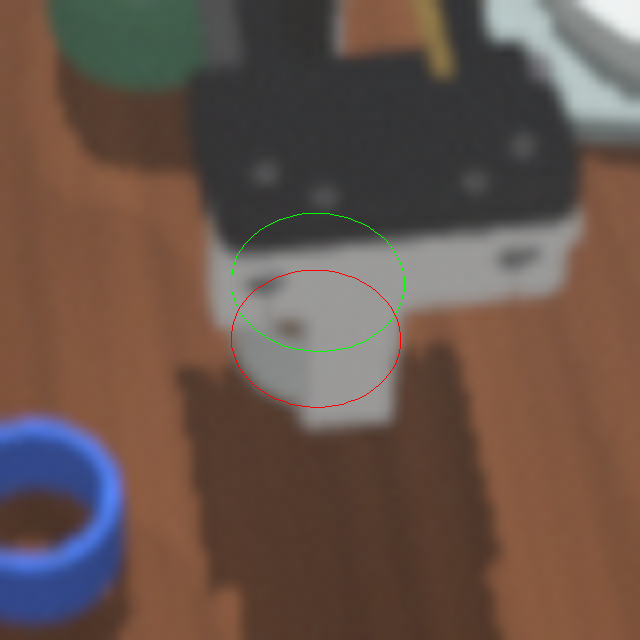

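arm_command(dp=[[-0.4,0,6],[0,0,6],[0,0,5.5],[0,0,0],[0,0,0],[0,0,0],[0,0,0],[0,0,0]], dr=[[0,0,0],[0,0,0],[0,0,0],[0,0,0],[0,0,0],[0,0,0],[0,0,0],[0,0,0]], claw=[0.3,0.3,0.3,0.3,1,1,1,1], force=40)

```text
time_s: 12.37
position: [477.4, 71.8, 4.0]
eef_rot: [180.0, -0.0, -0.0]
wrist_force: [0.1, 1.5, 0.0]
width: 42.8
```

arm_command(dp=[[0,0,0],[0,0,0],[0,0,0],[0,0,0]], dr=[[0,0,0],[0,0,0],[0,0,0],[0,0,0]], claw=[1,1,1,1])

```text
time_s: 12.7
position: [477.4, 71.8, 4.0]
eef_rot: [180.0, -0.0, 0.0]
wrist_force: [-0.4, -0.4, 1.3]
width: 39.1
```

arm_command(dp=[[0,0,-3],[0,0,-10],[0,0,-20],[0,0,-25],[0,0,-25],[0,0,-20],[0,0,-12],[0,0,0]], dr=[[0,0,0],[0,0,0],[0,0,0],[0,0,0],[0,0,0],[0,0,0],[0,0,0],[0,0,0]], claw=[1,1,1,1,1,1,1,1])

```text
time_s: 13.37
position: [479.3, 71.8, 122.6]
eef_rot: [-180.0, -0.4, 0.0]
wrist_force: [0.6, 0.3, -0.5]
width: 39.1
```

arm_command(dp=[[10,-8,0],[25,-22,0],[30,-25,0],[30,-25,0],[17.8,-15,0],[7,-6.9,0],[0,0,0],[0,0,0]], dr=[[0,0,0],[0,0,0],[0,0,0],[0,0,0],[0,0,0],[0,0,0],[0,0,0],[0,0,0]], claw=[1,1,1,1,1,1,1,1])

```text
time_s: 14.03
position: [595.8, 173.2, 117.2]
eef_rot: [179.9, 0.2, 0.0]
wrist_force: [0.4, -0.7, -0.1]
width: 39.0
```

arm_command(dp=[[0,0,0],[0,0,0],[0,0,0],[0,0,0]], dr=[[0,0,0],[0,0,0],[0,0,0],[0,0,0]], claw=[1,1,1,1])

```text
time_s: 14.37
position: [596.6, 173.0, 119.2]
eef_rot: [180.0, -0.0, -0.0]
wrist_force: [0.4, -0.2, -1.2]
width: 38.7
```

arm_command(dp=[[0.5,-0.7,0],[0,0,4],[0,0,4],[0,0,0],[0,0,0]], dr=[[0,0,0],[0,0,0],[0,0,0],[0,0,0],[0,0,0]], claw=[1,1,1,1,1])

```text
time_s: 14.78
position: [597.0, 174.3, 109.8]
eef_rot: [180.0, 0.1, -0.0]
wrist_force: [-0.4, 0.0, -0.2]
width: 38.9
```

```bash
python3 snap.py g 598,173,100; python3 circ.py g side 598,171,100 g1.png 598,174.4,107.3,20 598,174.4,98,13
python3 circ.py g top 598,171,110 g2.png 598,177.5,98,13 598,177.5,107,16; python3 - <<'E'
import cv2,numpy as np
cv2.imwrite('pics/g3.png',cv2.resize(np.hstack([cv2.imread('pics/g1.png'),cv2.imread('pics/g2.png')]),(800,400)))
E
```

```text
14.7833 [596.98 174.27 109.83] [ 1.7998e+02  9.0000e-02 -0.0000e+00] 38.9 [-0.4  0.  -0.2]
side crop origin [328  93] scale 8/ (400px)=4x tcp px [378. 139.]
top crop origin [231  87] scale 8/ (400px)=4x tcp px [279.7 135.5]
```

View pics/g3.png

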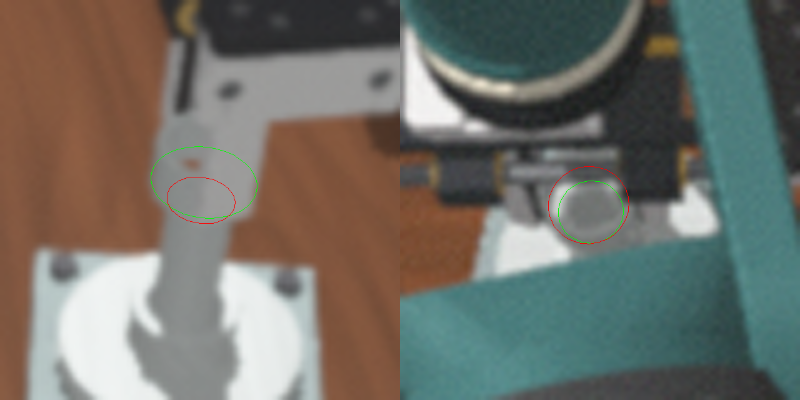

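arm_command(dp=[[0,0,3],[0,0,3],[0,0,3],[0,0,3],[0,0,0],[0,0,0]], dr=[[0,0,0],[0,0,0],[0,0,0],[0,0,0],[0,0,0],[0,0,0]], claw=[1,1,1,1,1,1])

```text
time_s: 15.38
position: [597.2, 174.3, 98.2]
eef_rot: [180.0, 0.0, 0.0]
wrist_force: [-0.5, 0.1, -0.9]
width: 38.8
```

arm_command(dp=[[0,0,8],[0,0,10],[0,0,10],[0,0,10],[0,0,6],[0,0,2],[0,0,0],[0,0,0]], dr=[[0,0,0],[0,0,0],[0,0,0],[0,0,0],[0,0,0],[0,0,0],[0,0,0],[0,0,0]], claw=[1,1,1,1,1,1,1,1])

```text
time_s: 16.05
position: [597.6, 174.4, 52.7]
eef_rot: [180.0, -0.0, 0.0]
wrist_force: [-1.0, -0.5, -0.1]
width: 38.8
```

arm_command(dp=[[0,0,1],[0,0,0],[0,0,1],[0,0,0],[0,0,0]], dr=[[0,0,0],[0,0,0],[0,0,0],[0,0,0],[0,0,0]], claw=[1,1,1,1,1])

```text
time_s: 16.47
position: [597.5, 174.4, 50.9]
eef_rot: [180.0, -0.0, 0.0]
wrist_force: [-0.3, 0.0, -0.1]
width: 38.9
```

arm_command(dp=[[0,0,1],[0,0,0],[0,0,1],[0,0,0],[0,0,0.5],[0,0,0],[0,0,0]], dr=[[0,0,0],[0,0,0],[0,0,0],[0,0,0],[0,0,0],[0,0,0],[0,0,0]], claw=[1,1,1,1,1,1,1])

```text
time_s: 17.05
position: [597.4, 174.3, 48.1]
eef_rot: [180.0, 0.0, -0.0]
wrist_force: [0.2, -0.0, -0.4]
width: 39.0
```

arm_command(dp=[[0,0,0.5],[0,0,0],[0,0,0.5],[0,0,0],[0,0,0]], dr=[[0,0,0],[0,0,0],[0,0,0],[0,0,0],[0,0,0]], claw=[1,1,1,1,1])

```text
time_s: 17.47
position: [597.6, 174.4, 48.0]
eef_rot: [180.0, -0.0, 0.0]
wrist_force: [-2.0, -0.4, 4.5]
width: 39.0
```

arm_command(dp=[[0,0,0],[0,0,0],[0,0,0],[0,0,-5],[0,0,-15],[0,0,-25],[0,0,-25],[0,0,-10]], dr=[[0,0,0],[0,0,0],[0,0,0],[0,0,0],[0,0,0],[0,0,0],[0,0,0],[0,0,0]], claw=[0.3,0.3,0.3,0.3,0.3,0.3,0.3,0.3])

```text
time_s: 18.13
position: [599.3, 174.8, 131.4]
eef_rot: [-179.9, -0.4, -0.0]
wrist_force: [1.0, -0.5, 0.9]
width: 66.2
```

arm_command(dp=[[-10,-5,0],[-25,-15,0],[-32,-18,0],[-32,-18,0],[-32,-18,0],[-30,-18,0],[-16,-10,0],[-6,-3.5,0]], dr=[[0,0,0],[0,0,0],[0,0,0],[0,0,0],[0,0,0],[0,0,0],[0,0,0],[0,0,0]], claw=[0.3,0.3,0.3,0.3,0.3,0.3,0.3,0.3])

```text
time_s: 18.8
position: [410.4, 280.9, 125.4]
eef_rot: [180.0, 0.2, 0.2]
wrist_force: [0.6, -0.5, 0.2]
width: 66.2
```

```bash
python3 snap.py i 598,173,60; python3 circ.py i side 598,171,60 i1.png 598,174.4,66,20 598,174.4,44,22 598,174.4,24,50;python3 - <<'E'
from fit import *
print(fit('pics/side_i.png','side',598,174,66,(20,)),fit('pics/side_i.png','side',598,174,24,(50,)))
print(fit('pics/top_i.png','top',598,178,66,(20,)),fit('pics/top_i.png','top',598,178,24,(50,)))
E
```

```text
18.8 [410.39 280.89 125.41] [179.95   0.2    0.2 ] 66.2 [ 0.6 -0.5  0.2]
side crop origin [326 108] scale 8/ (400px)=4x tcp px [274.1 104.7]
top crop origin [233  92] scale 8/ (400px)=4x tcp px [222.3 229.6]
(array([599.61, 177.49]), np.float64(147.0)) (array([598.21, 173.58]), np.float64(171.6))
(array([597.8 , 173.09]), np.float64(140.3)) (array([598.27, 176.16]), np.float64(175.5))
```

View pics/i1.png

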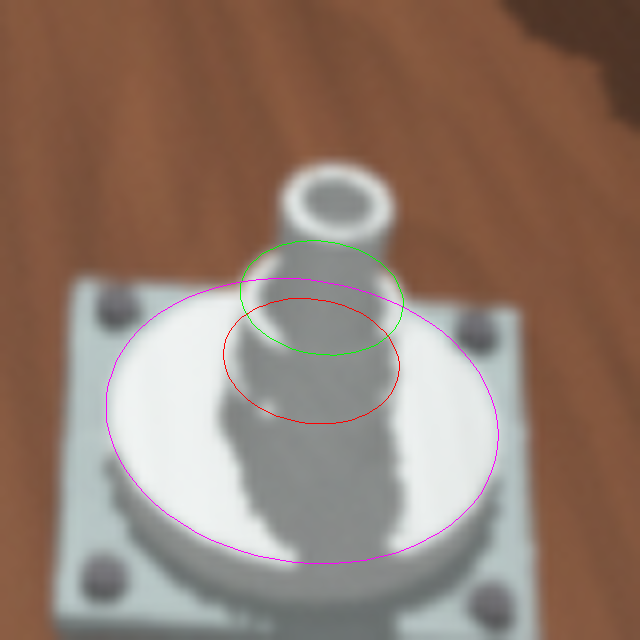

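View pics/side_i.png

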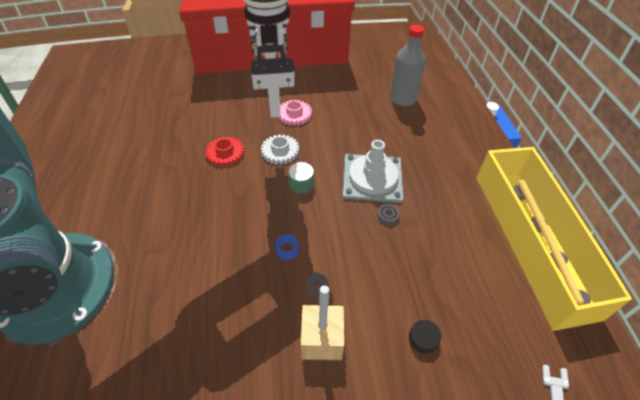

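Sleeve sits on the pulley hub: its top ring lies on the 66 mm ellipse. Gear next.

arm_command(dp=[[0,0,10],[0,0,20],[0,0,25],[0,0,20],[0,0,10],[0,0,0],[0,0,0],[0,0,0]], dr=[[0,0,0],[0,0,0],[0,0,0],[0,0,0],[0,0,0],[0,0,0],[0,0,0],[0,0,0]], claw=[0.3,0.3,0.3,0.3,0.3,0.3,0.3,0.3])

```text
time_s: 19.57
position: [415.8, 280.0, 43.2]
eef_rot: [-180.0, -0.1, -0.0]
wrist_force: [0.3, 0.3, 1.0]
width: 66.2
```

```bash
python3 snap.py j 414,280,25; python3 - <<'E'
from cell import *
p=get_obs();s=','.join(f'{v:.2f}' for v in p['position'])
import subprocess;subprocess.run(['python3','chk.py','j',s,str(p['width']),'414,270,25'])
from fit import *
for n,x in(('side',281),('top',283)):
  for r in((20,),(16,),(39,),(41,)):print(n,r,fit(f'pics/{n}0.png',n,414.8,x,28 if r[0]<25 else 12,r,span=4))
E
```

```text
19.5667 [415.77 279.99  43.22] [-1.7995e+02 -1.0000e-01 -5.0000e-02] 66.2 [0.3 0.3 1. ]
side crop origin [229  93] scale 8/ (400px)=4x tcp px [279.2 136.2]
top crop origin [183 183] scale 8/ (400px)=4x tcp px [231.7 231.3]
side (20,) (array([419.26, 284.8 ]), np.float64(199.5))
side (16,) (array([414.77, 280.51]), np.float64(178.9))
side (39,) (array([414.72, 280.95]), np.float64(270.8))
side (41,) (array([414.8 , 280.79]), np.float64(294.8))
top (20,) (array([412.7 , 271.77]), np.float64(204.8))
top (16,) (array([414.99, 284.2 ]), np.float64(285.9))
top (39,) (array([414.96, 282.57]), np.float64(273.3))
top (41,) (array([414.69, 283.08]), np.float64(279.8))
```

View pics/k_j.png

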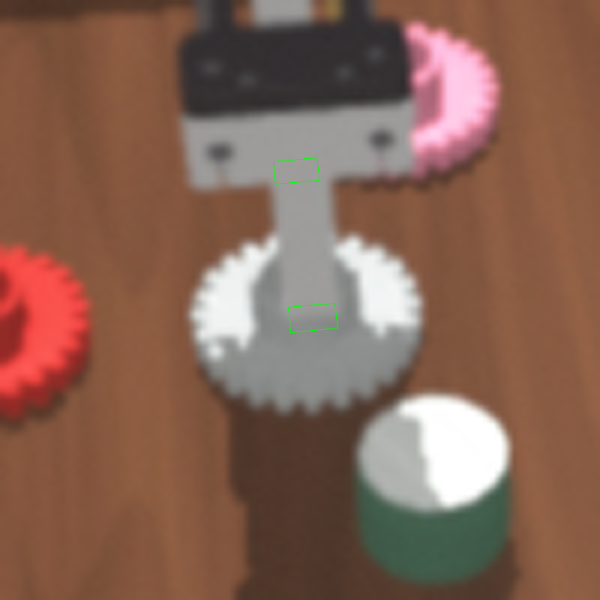

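arm_command(dp=[[-1.2,0,8],[0,0,9],[0,0,8],[0,0,0],[0,0,0],[0,0,0]], dr=[[0,0,0],[0,0,0],[0,0,0],[0,0,0],[0,0,0],[0,0,0]], claw=[0.3,0.3,0.3,0.3,0.3,0.3])

```text
time_s: 20.17
position: [413.1, 279.9, 17.0]
eef_rot: [180.0, 0.0, 0.0]
wrist_force: [0.1, -0.4, 0.2]
width: 65.9
```

arm_command(dp=[[1,0,2.6],[0,0,0],[0,0,0],[0,0,0],[0,0,0],[0,0,0],[0,0,0],[0,0,0]], dr=[[0,0,0],[0,0,0],[0,0,0],[0,0,0],[0,0,0],[0,0,0],[0,0,0],[0,0,0]], claw=[0.3,0.3,0.3,1,1,1,1,1], force=40)

```text
time_s: 20.83
position: [414.4, 280.4, 14.7]
eef_rot: [-179.9, -0.0, 0.0]
wrist_force: [0.5, 1.7, -0.7]
width: 39.3
```

arm_command(dp=[[0,0,0],[0,0,0],[0,0,0]], dr=[[0,0,0],[0,0,0],[0,0,0]], claw=[1,1,1])

```text
time_s: 21.08
position: [414.4, 280.3, 14.7]
eef_rot: [-180.0, -0.0, 0.0]
wrist_force: [-0.5, 2.2, 0.0]
width: 39.2
```

arm_command(dp=[[0,0,-3],[0,0,-9],[0,0,-18],[0,0,-25],[0,0,-25],[0,0,-20],[0,0,-12],[0,0,-4]], dr=[[0,0,0],[0,0,0],[0,0,0],[0,0,0],[0,0,0],[0,0,0],[0,0,0],[0,0,0]], claw=[1,1,1,1,1,1,1,1])

```text
time_s: 21.75
position: [415.3, 280.1, 133.1]
eef_rot: [-179.9, -0.2, -0.0]
wrist_force: [1.1, 0.7, -4.4]
width: 39.2
```

arm_command(dp=[[10,6,0],[25,15,0],[32,18,0],[32,18,0],[32,18,0],[30,18,0],[16,9.3,0],[6.2,4,0]], dr=[[0,0,0],[0,0,0],[0,0,0],[0,0,0],[0,0,0],[0,0,0],[0,0,0],[0,0,0]], claw=[1,1,1,1,1,1,1,1])

```text
time_s: 22.42
position: [599.2, 169.9, 126.9]
eef_rot: [179.8, 0.2, -0.2]
wrist_force: [0.7, -0.8, -4.7]
width: 39.0
```

arm_command(dp=[[0,0,0],[0,0,0],[0,0,0],[0,0,0],[0,0,0]], dr=[[0,0,0],[0,0,0],[0,0,0],[0,0,0],[0,0,0]], claw=[1,1,1,1,1])

```text
time_s: 22.83
position: [596.5, 174.5, 130.8]
eef_rot: [-180.0, 0.0, 0.1]
wrist_force: [0.7, -0.4, -5.0]
width: 39.4
```

arm_command(dp=[[1,0.3,0],[0,0,4],[0,0,5],[0,0,0],[0,0,0],[0,0,0]], dr=[[0,0,0],[0,0,0],[0,0,0],[0,0,0],[0,0,0],[0,0,0]], claw=[1,1,1,1,1,1])

```text
time_s: 23.33
position: [598.3, 173.2, 121.3]
eef_rot: [180.0, 0.0, 0.0]
wrist_force: [0.8, 0.2, -4.7]
width: 39.1
```

```bash
python3 snap.py l 598,173,110; python3 - <<'E'
from cell import *
from fit import *
z=get_obs()['position'][2]-14.7
print(z,fit('pics/side_l.png','side',598,174,z+12,(41,)))
import subprocess
subprocess.run(['python3','circ.py','l','side','598,171,100','l1.png',f'598,174.4,{z+12},41',f'598,174.4,{z},41','598,174.4,98,13'])
subprocess.run(['python3','circ.py','l','top','598,171,120','l2.png','598,177.5,98,13',f'598,177.5,{z},16'])
cv2.imwrite('pics/l3.png',cv2.resize(np.hstack([cv2.imread('pics/l1.png'),cv2.imread('pics/l2.png')]),(800,400)))
E
```

```text
23.3333 [598.33 173.23 121.31] [1.7999e+02 3.0000e-02 0.0000e+00] 39.1 [ 0.8  0.2 -4.7]
side crop origin [329  89] scale 8/ (400px)=4x tcp px [379.5 134.7]
top crop origin [230  85] scale 8/ (400px)=4x tcp px [279.7 133. ]
107.02722061813473 (array([598.11, 169.91]), np.float64(155.6))
```

View pics/l3.png

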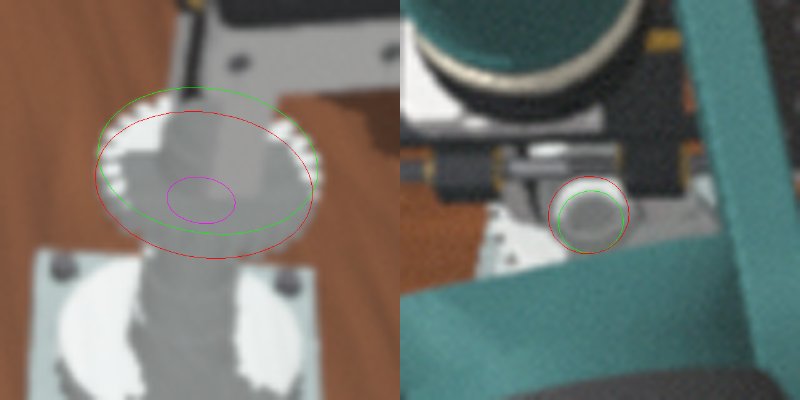

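arm_command(dp=[[-0.6,-0.6,3],[0,0,3],[0,0,3],[0,0,3],[0,0,3],[0,0,0],[0,0,0]], dr=[[0,0,0],[0,0,0],[0,0,0],[0,0,0],[0,0,0],[0,0,0],[0,0,0]], claw=[1,1,1,1,1,1,1])

```text
time_s: 24.02
position: [597.6, 173.8, 106.1]
eef_rot: [180.0, 0.1, 0.0]
wrist_force: [-0.1, 0.4, -4.6]
width: 39.1
```

arm_command(dp=[[0,0,5],[0,0,7],[0,0,6],[0,0,3],[0,0,1],[0,0,0],[0,0,0],[0,0,0]], dr=[[0,0,0],[0,0,0],[0,0,0],[0,0,0],[0,0,0],[0,0,0],[0,0,0],[0,0,0]], claw=[1,1,1,1,1,1,1,1])

```text
time_s: 24.68
position: [598.2, 173.9, 85.1]
eef_rot: [-180.0, -0.1, 0.0]
wrist_force: [-0.5, 0.1, -4.1]
width: 39.3
```

arm_command(dp=[[0,0,1],[0,0,0],[0,0,0.5],[0,0,0],[0,0,0.5],[0,0,0],[0,0,0]], dr=[[0,0,0],[0,0,0],[0,0,0],[0,0,0],[0,0,0],[0,0,0],[0,0,0]], claw=[1,1,1,1,1,1,1])

```text
time_s: 25.27
position: [597.8, 173.9, 82.6]
eef_rot: [180.0, 0.0, 0.0]
wrist_force: [-0.2, -0.4, -5.0]
width: 39.3
```

arm_command(dp=[[0,0,1],[0,0,0],[0,0,0.5],[0,0,0],[0,0,0.5],[0,0,0],[0,0,0]], dr=[[0,0,0],[0,0,0],[0,0,0],[0,0,0],[0,0,0],[0,0,0],[0,0,0]], claw=[1,1,1,1,1,1,1])

```text
time_s: 25.85
position: [597.9, 173.9, 80.8]
eef_rot: [180.0, -0.0, 0.0]
wrist_force: [-0.8, 0.4, -2.4]
width: 39.3
```

arm_command(dp=[[0,0,0.4],[0,0,0],[0,0,0.3],[0,0,0],[0,0,0]], dr=[[0,0,0],[0,0,0],[0,0,0],[0,0,0],[0,0,0]], claw=[1,1,1,1,1])

```text
time_s: 26.27
position: [598.0, 173.9, 80.7]
eef_rot: [180.0, -0.0, -0.0]
wrist_force: [-1.7, -0.3, 1.2]
width: 39.1
```

arm_command(dp=[[0,0,0],[0,0,0],[0,0,0],[0,0,-5],[0,0,-15],[0,0,-25],[0,0,-30],[0,0,-30]], dr=[[0,0,0],[0,0,0],[0,0,0],[0,0,0],[0,0,0],[0,0,0],[0,0,0],[0,0,0]], claw=[0.3,0.3,0.3,0.3,0.3,0.3,0.3,0.3])

```text
time_s: 26.93
position: [597.6, 173.8, 185.7]
eef_rot: [180.0, 0.1, 0.0]
wrist_force: [0.0, 0.9, 0.5]
width: 66.0
```

arm_command(dp=[[-8,15,-15],[-16,30,-5],[-16,36,0],[-16,36,0],[-16,36,0],[-16,36,0],[-16,36,0],[-16,34,0]], dr=[[0,0,0],[0,0,0],[0,0,0],[0,0,0],[0,0,0],[0,0,0],[0,0,0],[0,0,0]], claw=[0.3,0.3,0.3,0.3,0.3,0.3,0.3,0.3])

```text
time_s: 27.6
position: [477.1, -86.8, 205.6]
eef_rot: [180.0, -0.1, 0.0]
wrist_force: [0.3, -1.1, 0.4]
width: 65.5
```

```bash
python3 snap.py m 598,173,80; python3 - <<'E'
from fit import *
z=66
print(fit('pics/side_m.png','side',598,174,78,(41,)),fit('pics/top_m.png','top',598,177,78,(41,)))
print(fit('pics/side_m.png','side',598,174,98,(13,9)),fit('pics/top_m.png','top',598,177,98,(13,9)))
import subprocess
subprocess.run(['python3','circ.py','m','side','598,171,60','m1.png','598,174.4,78,41','598,174.4,94,20','598,174.4,98,13'])
subprocess.run(['python3','circ.py','m','top','598,171,60','m2.png','598,177.5,78,41','598,177.5,94,20'])
cv2.imwrite('pics/m3.png',cv2.resize(np.hstack([cv2.imread('pics/m1.png'),cv2.imread('pics/m2.png')]),(800,400)))
E
```

```text
27.6 [477.08 -86.78 205.65] [ 1.7995e+02 -9.0000e-02  1.0000e-02] 65.5 [ 0.3 -1.1  0.4]
side crop origin [327 101] scale 8/ (400px)=4x tcp px [342.5 228.4]
top crop origin [232  90] scale 8/ (400px)=4x tcp px [425.6 182.3]
(array([597.78, 173.16]), np.float64(139.7)) (array([598.03, 176.76]), np.float64(166.1))
(array([613.42, 173.19]), np.float64(349.9)) (array([596.79, 173.1 ]), np.float64(299.5))
```

View pics/m3.png

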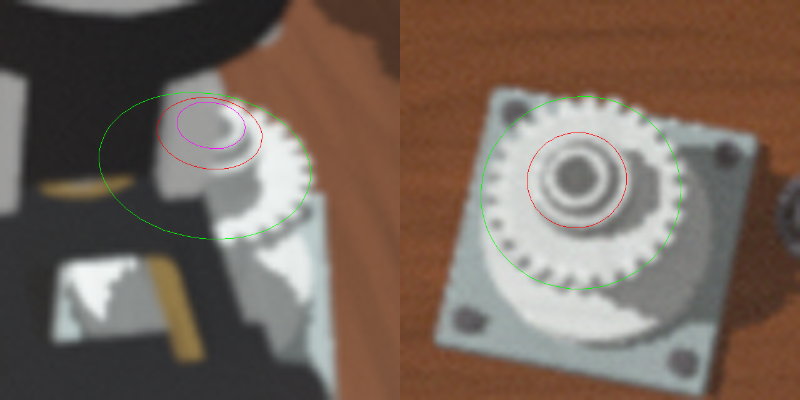

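```bash
python3 - <<'E'
from h import *
for vw,b in(('side',(445.4,-148.35)),('top',(447,-145.6))):
    im=cv2.imread(f'pics/{vw}0.png');P=[]
    for sg in(-6,6):
        # silhouette offsets perpendicular to view dir horizontally
        C=CAM[vw]['T'][:2,3];d=np.array(b)-C;d/=np.linalg.norm(d);n=np.array([-d[1],d[0]])*sg
        P.append([[b[0]+n[0],b[1]+n[1],z] for z in(170,60)])
    c=proj(vw,[b[0],b[1],110])[0].astype(int);z=crop(im,c[0],c[1],32,6)
    for q in P: cv2.polylines(z,[((proj(vw,q)-(c-32)+.5)*6).astype(np.int32)],False,(0,255,0),1)
    globals()[vw]=z
cv2.imwrite('pics/bar.png',np.hstack([side,top]))
E
```

```text
(no output)
```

View pics/bar.png

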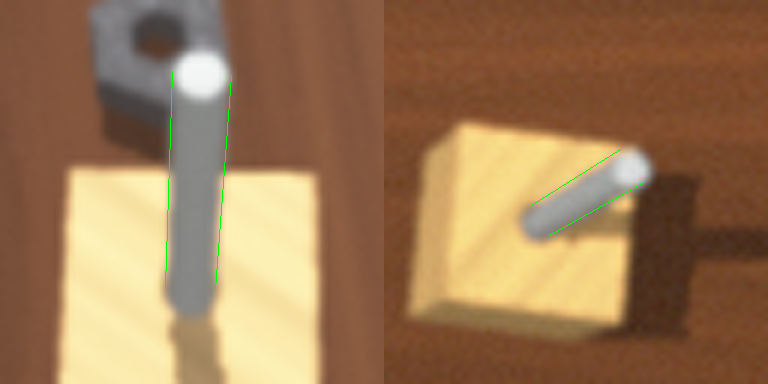

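arm_command(dp=[[-10,20,0],[-12,24,0],[-6,12,0],[-3,6,0],[0,0,0],[0,0,0],[0,0,0],[0,0,0]], dr=[[0,0,0],[0,0,0],[0,0,0],[0,0,0],[0,0,0],[0,0,0],[0,0,0],[0,0,0]], claw=[0.3,0.3,0.3,0.3,0.3,0.3,0.3,0.3])

```text
time_s: 28.37
position: [447.4, -146.2, 204.9]
eef_rot: [-180.0, -0.0, 0.1]
wrist_force: [0.1, 0.6, -0.0]
width: 65.5
```

```bash
python3 snap.py n 446,-149,180;python3 - <<'E'
from cell import *
p=get_obs();s=','.join(f'{v:.2f}' for v in p['position'])
import subprocess;subprocess.run(['python3','chk.py','n',s,str(p['width']),'446,-149,180'])
E
```

```text
28.3667 [ 447.37 -146.18  204.95] [-1.7998e+02 -1.0000e-02  9.0000e-02] 65.5 [ 0.1  0.6 -0. ]
side crop origin [275 235] scale 8/ (400px)=4x tcp px [326.2 272.8]
top crop origin [408 152] scale 8/ (400px)=4x tcp px [460.7 198.7]
```

View pics/k_n.png

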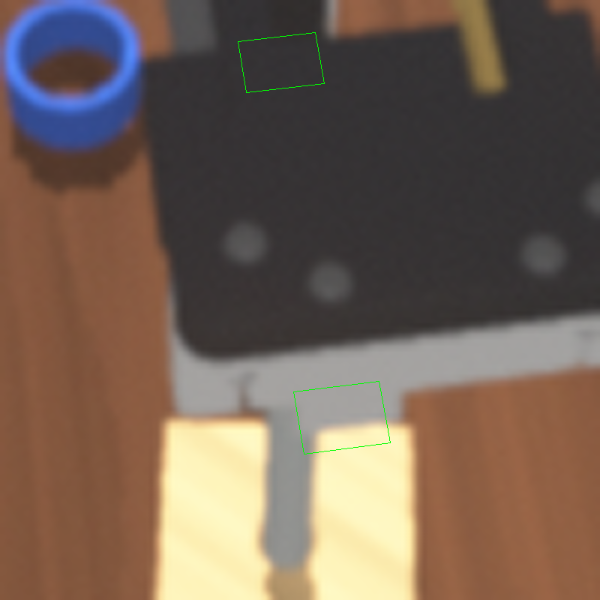

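arm_command(dp=[[-1.2,2.6,0],[0,0,8],[0,0,16],[0,0,20],[0,0,20],[0,0,12],[0,0,4],[0,0,0]], dr=[[0,0,0],[0,0,0],[0,0,0],[0,0,0],[0,0,0],[0,0,0],[0,0,0],[0,0,0]], claw=[0.3,0.3,0.3,0.3,0.3,0.3,0.3,0.3])

```text
time_s: 29.13
position: [444.9, -149.4, 123.5]
eef_rot: [-179.9, 0.1, -0.0]
wrist_force: [1.1, -0.5, 0.9]
width: 65.9
```

arm_command(dp=[[0,0,0],[0,0,0],[0,0,0]], dr=[[0,0,0],[0,0,0],[0,0,0]], claw=[0.5,0.6,0.6])

```text
time_s: 29.38
position: [446.5, -150.1, 126.3]
eef_rot: [179.9, -0.1, 0.0]
wrist_force: [-0.3, 0.3, -0.7]
width: 49.1
```

```bash
python3 snap.py o 446,-149,130
```

```text
29.3833 [ 446.51 -150.13  126.34] [ 1.7993e+02 -1.4000e-01  0.0000e+00] 49.1 [-0.3  0.3 -0.7]
side crop origin [274 254] scale 8/ (400px)=4x tcp px [324.4 305.5]
top crop origin [401 156] scale 8/ (400px)=4x tcp px [450.6 206.3]
```

View pics/c_o.png

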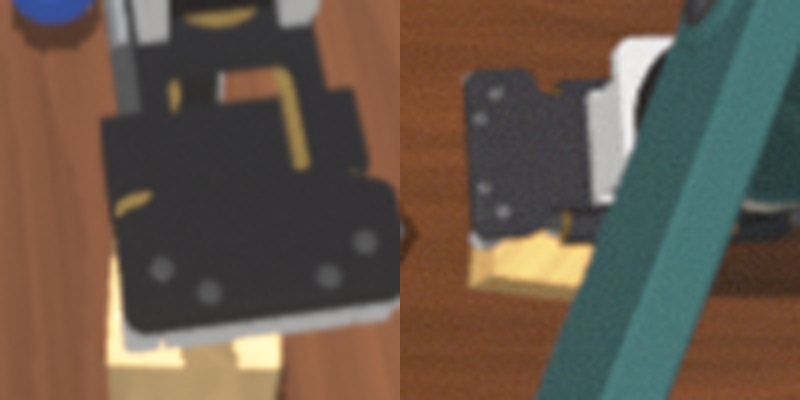

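Nothing useful of the bar is visible: the gripper covers it. The pose matches the target and there is no contact force, so I close slowly.

arm_command(dp=[[0,0,0],[0,0,0],[0,0,0],[0,0,0],[0,0,0],[0,0,0],[0,0,0],[0,0,0]], dr=[[0,0,0],[0,0,0],[0,0,0],[0,0,0],[0,0,0],[0,0,0],[0,0,0],[0,0,0]], claw=[0.7,0.8,0.85,0.9,1,1,1,1], force=30)

```text
time_s: 30.15
position: [445.7, -149.4, 124.9]
eef_rot: [-180.0, 0.0, 0.0]
wrist_force: [-0.6, 0.8, 1.1]
width: 10.5
```

arm_command(dp=[[0,0,0],[0,0,0],[0,0,0],[0,0,0]], dr=[[0,0,0],[0,0,0],[0,0,0],[0,0,0]], claw=[1,1,1,1], force=40)

```text
time_s: 30.48
position: [445.7, -149.4, 124.9]
eef_rot: [-180.0, -0.0, 0.0]
wrist_force: [-0.3, 3.0, 0.8]
width: 10.3
```

arm_command(dp=[[0,0,-2],[0,0,-6],[0,0,-10],[0,0,-15],[0,0,-18],[0,0,-18],[0,0,-18],[0,0,-12]], dr=[[0,0,0],[0,0,0],[0,0,0],[0,0,0],[0,0,0],[0,0,0],[0,0,0],[0,0,0]], claw=[1,1,1,1,1,1,1,1])

```text
time_s: 31.15
position: [446.2, -150.8, 227.1]
eef_rot: [179.8, -0.2, -0.0]
wrist_force: [0.5, 0.4, -1.6]
width: 10.4
```

arm_command(dp=[[0,0,-8],[0,0,-5],[0,0,0],[0,0,0],[0,0,0],[0,0,0]], dr=[[0,0,0],[0,0,0],[0,0,0],[0,0,0],[0,0,0],[0,0,0]], claw=[1,1,1,1,1,1])

```text
time_s: 31.65
position: [445.2, -149.5, 235.7]
eef_rot: [-180.0, 0.1, 0.0]
wrist_force: [0.2, 0.3, -1.0]
width: 10.6
```

```bash
python3 snap.py p 446,-149,150
```

```text
31.65 [ 445.17 -149.53  235.72] [-1.7995e+02  1.2000e-01  0.0000e+00] 10.6 [ 0.2  0.3 -1. ]
side crop origin [274 247] scale 8/ (400px)=4x tcp px [325.5 261.8]
top crop origin [404 155] scale 8/ (400px)=4x tcp px [468.3 196.8]
```

View pics/c_p.png

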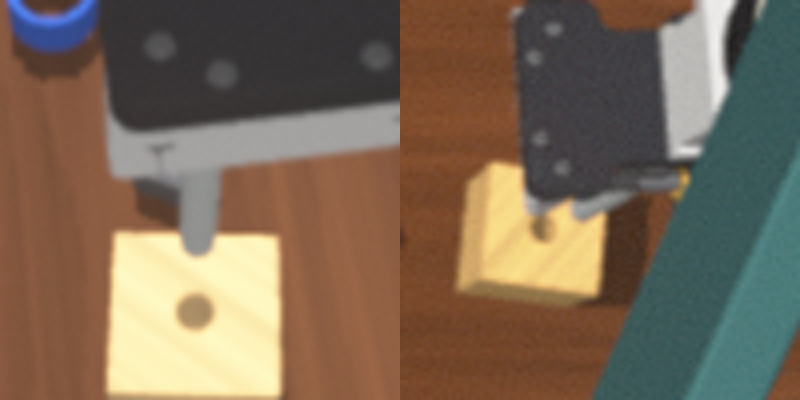

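```bash
cat > bart.py <<'E'
import sys
from h import *
tag,vw=sys.argv[1:3];x,y,z0=[float(v) for v in sys.argv[3].split(',')]
im=cv2.imread(f'pics/{vw}_{tag}.png')
c=np.clip(proj(vw,[x,y,z0+10])[0].round().astype(int),[30,30],[609,369]);s=10
Z=crop(im,c[0],c[1],30,s)
C=CAM[vw]['T'][:2,3];d=np.array([x,y])-C;d/=np.linalg.norm(d);n=np.array([-d[1],d[0]])*6
t=np.linspace(0,6.3,40)
for q in([[x+n[0],y+n[1],z] for z in(z0+3,z0+100)],[[x-n[0],y-n[1],z] for z in(z0+3,z0+100)],[[x+5*np.cos(a),y+5*np.sin(a),z0] for a in t]):
    cv2.polylines(Z,[((proj(vw,q)-(c-30)+.5)*s).astype(np.int32)],False,(0,255,0),1)
cv2.imwrite('pics/'+sys.argv[4],Z)
E
python3 bart.py p side 445.5,-148.8,120.8 p1.png
```

```text
(no output)
```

View pics/p1.png

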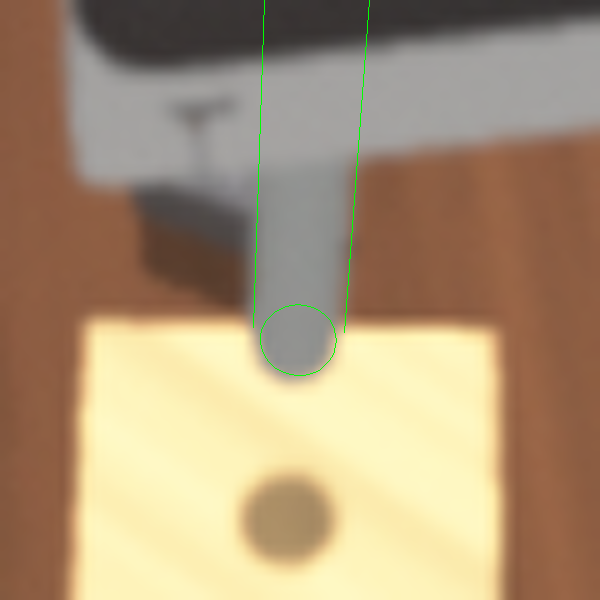

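The bar is out of the hole, and its lower end at side (324,309) lies on the vertical-bar model. Now to the post.

arm_command(dp=[[4,-8,0],[9,-18,0],[13,-28,0],[13,-28,0],[13,-28,0],[13,-28,0],[13,-28,0],[13,-28,0]], dr=[[0,0,0],[0,0,0],[0,0,0],[0,0,0],[0,0,0],[0,0,0],[0,0,0],[0,0,0]], claw=[1,1,1,1,1,1,1,1])

```text
time_s: 32.42
position: [537.1, 46.5, 236.7]
eef_rot: [-180.0, 0.0, 0.0]
wrist_force: [0.5, -0.8, -1.8]
width: 10.2
```

arm_command(dp=[[13,-28,0],[13,-28,0],[13,-28,0],[13,-24,0],[7,-15,0],[3,-6,0],[0,0,0],[0,0,0]], dr=[[0,0,0],[0,0,0],[0,0,0],[0,0,0],[0,0,0],[0,0,0],[0,0,0],[0,0,0]], claw=[1,1,1,1,1,1,1,1])

```text
time_s: 33.08
position: [598.3, 173.2, 236.5]
eef_rot: [179.9, 0.1, 0.0]
wrist_force: [0.7, -0.7, -1.0]
width: 10.2
```

arm_command(dp=[[0,0,0],[0,0,0],[0,0,0],[0,0,0]], dr=[[0,0,0],[0,0,0],[0,0,0],[0,0,0]], claw=[1,1,1,1])

```text
time_s: 33.42
position: [598.6, 172.5, 237.3]
eef_rot: [180.0, -0.0, -0.1]
wrist_force: [-0.0, 0.3, -1.4]
width: 10.4
```

arm_command(dp=[[-0.6,-1.2,4],[0,0,5],[0,0,5],[0,0,0],[0,0,0],[0,0,0],[0,0,0]], dr=[[0,0,0],[0,0,0],[0,0,0],[0,0,0],[0,0,0],[0,0,0],[0,0,0]], claw=[1,1,1,1,1,1,1])

```text
time_s: 34.0
position: [598.2, 174.5, 223.1]
eef_rot: [180.0, -0.0, 0.0]
wrist_force: [-0.2, -0.5, -1.3]
width: 10.1
```

```bash
python3 snap.py q 598,173,110; python3 - <<'E'
from cell import *
from h import *
import subprocess
z=get_obs()['position'][2]-114.9;print(z)
subprocess.run(['python3','bart.py','q','side',f'598,174.4,{z}','q1.png'])
subprocess.run(['python3','circ.py','q','side',f'598,174.4,{z}','q2.png','598,174.4,98,13','598,174.4,98,9',f'598,174.4,{z},5'])
cv2.imwrite('pics/q3.png',cv2.resize(np.hstack([cv2.resize(cv2.imread('pics/q1.png'),(640,640)),cv2.imread('pics/q2.png')]),(800,400)))
E
```

```text
34.0 [598.2  174.54 223.12] [ 1.8e+02 -2.0e-02  0.0e+00] 10.1 [-0.2 -0.5 -1.3]
side crop origin [329  89] scale 8/ (400px)=4x tcp px [386.8  88.3]
top crop origin [230  85] scale 8/ (400px)=4x tcp px [273.2 114.6]
108.3347478889246
```

View pics/q3.png

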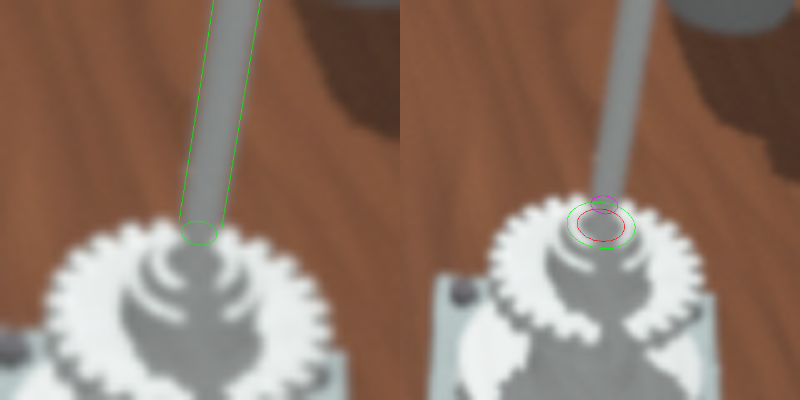

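View pics/c_q.png

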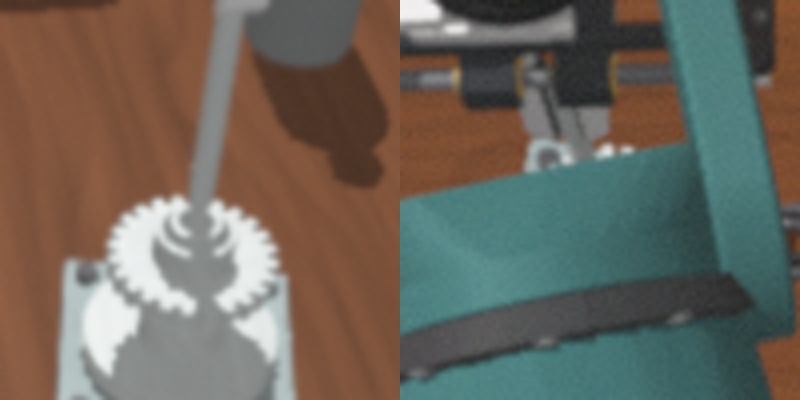

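Side view: the bar outline (200,230 in the crop) lies on the vertical model over the post axis. Lowering with force checks.

arm_command(dp=[[0,0.6,3],[0,0,3],[0,0,3],[0,0,3],[0,0,3],[0,0,0],[0,0,0]], dr=[[0,0,0],[0,0,0],[0,0,0],[0,0,0],[0,0,0],[0,0,0],[0,0,0]], claw=[1,1,1,1,1,1,1])

```text
time_s: 34.68
position: [597.9, 173.9, 207.4]
eef_rot: [180.0, 0.0, 0.0]
wrist_force: [-0.4, -0.9, -1.0]
width: 10.6
```

arm_command(dp=[[0,0,4],[0,0,6],[0,0,7],[0,0,7],[0,0,7],[0,0,5],[0,0,0],[0,0,0]], dr=[[0,0,0],[0,0,0],[0,0,0],[0,0,0],[0,0,0],[0,0,0],[0,0,0],[0,0,0]], claw=[1,1,1,1,1,1,1,1])

```text
time_s: 35.35
position: [597.8, 173.9, 171.2]
eef_rot: [180.0, 0.1, 0.0]
wrist_force: [-0.3, 0.1, -1.6]
width: 10.5
```

arm_command(dp=[[0,0,6],[0,0,8],[0,0,8],[0,0,8],[0,0,6],[0,0,3],[0,0,0],[0,0,0]], dr=[[0,0,0],[0,0,0],[0,0,0],[0,0,0],[0,0,0],[0,0,0],[0,0,0],[0,0,0]], claw=[1,1,1,1,1,1,1,1])

```text
time_s: 36.02
position: [598.0, 173.9, 132.7]
eef_rot: [180.0, 0.0, 0.0]
wrist_force: [-0.1, -0.8, -1.0]
width: 10.4
```

arm_command(dp=[[0,0,2],[0,0,1.5],[0,0,1],[0,0,0],[0,0,1],[0,0,0],[0,0,0]], dr=[[0,0,0],[0,0,0],[0,0,0],[0,0,0],[0,0,0],[0,0,0],[0,0,0]], claw=[1,1,1,1,1,1,1])

```text
time_s: 36.6
position: [598.1, 173.9, 127.4]
eef_rot: [180.0, -0.0, 0.0]
wrist_force: [0.0, 0.8, -1.8]
width: 10.4
```

arm_command(dp=[[0,0,0.7],[0,0,0],[0,0,0.7],[0,0,0],[0,0,0]], dr=[[0,0,0],[0,0,0],[0,0,0],[0,0,0],[0,0,0]], claw=[1,1,1,1,1])

```text
time_s: 37.02
position: [598.0, 173.9, 125.9]
eef_rot: [180.0, 0.0, -0.0]
wrist_force: [0.8, 0.1, -1.4]
width: 10.2
```

arm_command(dp=[[0,0,0.5],[0,0,0],[0,0,0.5],[0,0,0],[0,0,0.3],[0,0,0],[0,0,0]], dr=[[0,0,0],[0,0,0],[0,0,0],[0,0,0],[0,0,0],[0,0,0],[0,0,0]], claw=[1,1,1,1,1,1,1])

```text
time_s: 37.6
position: [598.2, 173.9, 125.0]
eef_rot: [180.0, -0.0, 0.0]
wrist_force: [0.0, -0.2, 0.3]
width: 10.4
```

arm_command(dp=[[0,0,0.4],[0,0,0],[0,0,0.3],[0,0,0],[0,0,0]], dr=[[0,0,0],[0,0,0],[0,0,0],[0,0,0],[0,0,0]], claw=[1,1,1,1,1])

```text
time_s: 38.02
position: [598.4, 173.9, 124.9]
eef_rot: [-180.0, -0.1, 0.0]
wrist_force: [-0.6, -0.5, 5.5]
width: 10.7
```

arm_command(dp=[[0,0,0],[0,0,0],[0,0,0],[0,0,0],[0,0,0],[0,0,0],[0,0,0],[0,0,0]], dr=[[0,0,0],[0,0,0],[0,0,0],[0,0,0],[0,0,0],[0,0,0],[0,0,0],[0,0,0]], claw=[0.84,0.8,0.7,0.5,0.3,0.3,0.3,0.3])

```text
time_s: 38.68
position: [598.1, 173.9, 123.9]
eef_rot: [180.0, 0.0, 0.0]
wrist_force: [-0.3, -0.2, 1.0]
width: 55.3
```

arm_command(dp=[[0,0,-4],[0,0,-10],[0,0,-18],[0,0,-20],[0,0,-20],[0,0,-20],[0,0,-10],[0,0,0]], dr=[[0,0,0],[0,0,0],[0,0,0],[0,0,0],[0,0,0],[0,0,0],[0,0,0],[0,0,0]], claw=[0.3,0.3,0.3,0.3,0.3,0.3,0.3,0.3])

```text
time_s: 39.35
position: [599.6, 174.2, 230.6]
eef_rot: [-179.9, -0.4, 0.0]
wrist_force: [-0.7, 0.1, 0.3]
width: 65.8
```

arm_command(dp=[[-10,20,0],[-15,30,0],[-15,30,0],[-15,30,0],[-15,30,0],[-15,30,0],[-10,20,0],[0,0,0]], dr=[[0,0,0],[0,0,0],[0,0,0],[0,0,0],[0,0,0],[0,0,0],[0,0,0],[0,0,0]], claw=[0.3,0.3,0.3,0.3,0.3,0.3,0.3,0.3])

```text
time_s: 40.02
position: [501.1, -19.3, 225.2]
eef_rot: [179.9, 0.1, -0.3]
wrist_force: [0.3, -0.1, 0.8]
width: 65.8
```

arm_command(dp=[[-15,30,0],[-15,30,0],[-15,30,0],[-10,20,0],[0,0,0],[0,0,0]], dr=[[0,0,0],[0,0,0],[0,0,0],[0,0,0],[0,0,0],[0,0,0]], claw=[0.3,0.3,0.3,0.3,0.3,0.3])

```text
time_s: 40.52
position: [448.0, -126.0, 225.3]
eef_rot: [-179.9, 0.0, -0.1]
wrist_force: [0.9, 0.8, 0.4]
width: 65.8
```

```bash
python3 snap.py r 598,173,100; python3 - <<'E'
from h import *
import subprocess
subprocess.run(['python3','circ.py','r','side','598,174.4,110','r1.png','598,174.4,170,6','598,174.4,94,20','598,174.4,78,41','598,174.4,24,50'])
subprocess.run(['python3','circ.py','r','top','598,177.4,90','r2.png','598,177.5,170,6','598,177.5,94,20','598,177.5,78,41','598,177.5,24,50'])
cv2.imwrite('pics/r3.png',cv2.resize(np.hstack([cv2.imread('pics/r1.png'),cv2.imread('pics/r2.png')]),(800,400)))
E
```

```text
40.5167 [ 448.02 -125.99  225.3 ] [-1.7993e+02  3.0000e-02 -9.0000e-02] 65.8 [0.9 0.8 0.4]
side crop origin [328  93] scale 8/ (400px)=4x tcp px [324.7 248.7]
top crop origin [231  87] scale 8/ (400px)=4x tcp px [452.4 196.4]
```

View pics/r3.png

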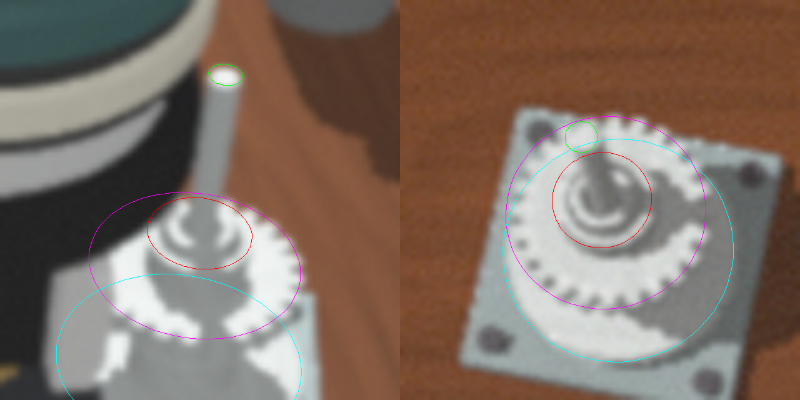

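View pics/top_r.png

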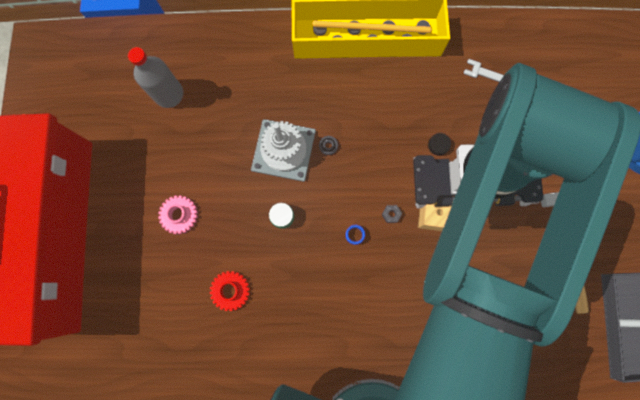

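The pulley, sleeve, gear and bar are stacked on the post, and the bar top at side (≈(380,95)) lies on the circle predicted for 170 mm height. The bystanders and look-alikes are at their starting pixels, and the arm is clear. Handing in.

```bash
python3 - <<'E'
from cell import *
print(finish_job())
E
```

```text
the job is handed in; nothing more can be done
None
```

The spindle is built as asked: pulley, then sleeve, then gear over the post, and the bar down the bore standing on the plate. I handed the job in at about 40.5 s; `finish_job()` gave no verdict.

- **Placing:** Each piece was lowered in small steps until the wrist force showed contact, then released. Taking each piece's height in the gripper from where I grasped it, contact came at undersides of 10 mm for the pulley, 44 mm for the sleeve, 66 mm for the gear and 10 mm for the bar. These match the specified heights. Wrist force readings stayed under about 6 N.
- **Final pictures:** The rims of the pulley and gear and the bar's top lie on the circles predicted for those heights, centred on the post. The arm is clear with the gripper empty. In the final top picture the bystanders and look-alikes that can be seen are in their starting places.
- **Disagreements:** The two cameras differ by 3 to 4 mm in y. I used the measured grip positions to correct for this. An automatic circle fit on the sleeve's top ring was off by a few millimetres because it was partly hidden and in shadow, so I judged that one by eye and by the contact height. The later fit of the post top in the side view also failed, because the gripper covered it.

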